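# Refit the hinged cover of a honey analyser

## Task

Refit the cover of the honey analyser: slide the loose cover along the deck until its knuckle sits in line beneath the fixed knuckle of the bracket, then take the hinge pin from its holder and push it down through both knuckles, past the spring catch, until its flange sits fully home on the fixed knuckle. Leave the cover over the sample well with the pin in, press firmly but gently without forcing the hinge, and do not disturb the honey jars or the spoon.

Things in the scene. Friction and masses are not known exactly. Their poses are not given: they have to be found in the camera images.
- instrument: The honey analyser: white fixed housing with a blue band, 240 x 140 x 50 mm (x, y, z), origin at the centre of its underside, z up. Its flat top is the deck. A steel hinge bracket is clamped on the deck near its +x end. The hinge bends if the pin is pressed down on it with more than about 25 N, or the cover pushed into it with more than about 12 N.
- slot_end (a point): End of the bracket's adjusting range, 97.5 mm from the well along the analyser's +x, 32 mm over the deck; axes as the analyser's. The bracket's vertical hinge axis is clamped somewhere 4 to 31 mm short of this point (towards the well), with no sideways offset. Its place is not measured: feel for it with the cover. The top of its fixed knuckle is at the height of this point.
- deck_end (a point): The point at deck height below slot_end. About the bracket: its fixed knuckle is a steel block 36 x 36 x 15 mm high with a vertical 11.5 mm through-hole, on two cheeks at its +x side. Under it is a 17 mm gap, open to -x, where the cheeks form a 90 degree V: the cover's knuckle slid in along +x till it touches both is in line with the hole to about 1 mm and stays there by friction.
- well (a point): Centre of the sample well, an amber window of 36 mm diameter in a dark rim on the deck, at deck height; axes as the analyser's. When the cover is fitted, its plate's centre comes to lie within about 14 mm of this point, depending on where the bracket is clamped.
- cover: The loose cover, 0.2 to 0.35 kg, 14 mm thick, lying flat on the deck, short of the bracket: a steel knuckle ring, a black arm 20 mm wide and a black round plate of 72 mm diameter centred 80 mm from the ring. Origin on the ring's axis at the underside; z up, -x points from the ring to the plate. Fitted, the plate lies over the well.
- cover_knuckle (a point): Centre (half-way up) of the cover's knuckle ring, 31 mm outside diameter, 14 mm high, with a vertical through-hole of 12 mm. Axes as the cover's.
- cover_knob (a point): Centre (half-way up) of the orange upright knob on the cover, 20 mm diameter, 50 mm high, on the middle of the round plate, 80 mm from the knuckle's axis along the cover's -x. Axes as the cover's.
- pin: The hinge pin, 0.09 kg, standing upright in its holder: steel shaft of 10 mm diameter, 58 mm long, whose last 5 mm taper to 7 mm; above it a steel flange of 24 mm diameter, 4 mm thick; above that a red grip. Origin at the tip of the shaft, z up along the pin.
- pin_grip (a point): Centre (half-way up) of the red upright grip of the hinge pin: 16 mm diameter, 50 mm high. This point is 29 mm above the flange's underside and 87 mm above the tip.
- pin_flange (a point): Point on the pin's axis at the underside of its flange, 29 mm below pin_grip. When the pin is home it is at the height of slot_end. Catch: under the gap the 11.5 mm hole goes on into the bracket's foot, deeper than the pin; two sprung balls stand in its sides. The pin meets them with about 12 mm to go and then needs some 4 to 10 N to slide home; they then hold it. Its own weight does not bring it home.
- holder: Blue fixed block 70 x 70 mm, 64 mm high, in whose 14 mm hole the pin stands upright at the start, its flange on the block's top. Origin at the centre of the underside.
- jar_mid (a point): Centre of the large honey jar, amber with steel lid, 68 mm diameter, 90 mm high. To be left alone.
- sample_mid (a point): Centre of the small sample jar, amber with brass lid, 44 mm diameter, 50 mm high. To be left alone.
- spoon: Wooden spoon lying along its own x, 150 mm long. To be left alone.

How it is judged:
At the end, for the whole second after the job is handed in: The pin stands upright in the bracket within 34 mm of slot_end, its axis within 2.5 mm of the cover knuckle's centre, its flange within 1.5 mm of the fixed knuckle's top; the cover lies flat with its knob within 18 mm of the well's centre; all at rest (horizontal distance between pin_flange and cover_knuckle below 0.0025 m and z of pin_flange in the frame of slot_end between -0.003 and 0.0015 m and horizontal distance between pin_flange and slot_end below 0.034 m and angle between each of pin_flange, cover_knuckle's own z axis and vertical below 0.06 rad and z of cover_knuckle in the frame of slot_end below -0.0235 m and horizontal distance between cover_knob and well below 0.018 m and linear speed of each of pin, cover below 0.01 m/s); the robot touches nothing.
It fails at once if the pin is forced against the analyser with more than 38 N in all (some 12 N of it is the catch itself) (contact force between pin and instrument above 38 N).
It fails at once if the cover is forced against the analyser with more than 26 N in all (contact force between cover and instrument above 26 N).
It fails at once if the large jar is moved more than 20 mm or tipped (distance of jar_mid from where it was at the start of the episode above 0.02 m or angle between jar_mid's own z axis and vertical above 0.4 rad).
It fails at once if the sample jar is moved more than 20 mm or tipped (distance of sample_mid from where it was at the start of the episode above 0.02 m or angle between sample_mid's own z axis and vertical above 0.4 rad).
It fails at once if the spoon is moved more than 20 mm (distance of spoon from where it was at the start of the episode above 0.02 m).
It also fails if it takes over 67 s, if anything falls off the work surface, if the arm or the gripper's body presses on something with over 40 N, if the wrist force passes 120 N, or if a joint passes its speed limit or range.

## Robot

A 6-joint arm with a two-finger parallel gripper is mounted at the origin on the work surface. World frame = base frame: x ahead of the robot, y to its left, z up, the work surface at z = 0. Lengths are in m, angles in rad, forces in N, time in s.
With the tool pointing down it reaches from about 0.25 to 0.725 m from the base axis. Payload 4 kg.
Tool frame: the origin (TCP) lies at the very end of the fingers, on their centre line; the grasp point (between the pads) lies 19 mm behind it; x points along the fingers, z is the direction in which the jaws open and shut, and the axes are right-handed (so a half turn about x gives the same grasp; the last joint's range is limited). The gripper opens to 85 mm and grips with 20 to 120 N. Pads are 22 mm wide; open, the fingers measure 114 mm over their backs; the gripper's body (76 mm by 85 mm) begins 54 mm behind the grasp point. The pads swing forward as they close: fully open they stand 13 mm farther back than shut.
Start: joints at [1.195, 0.241, 0.005, 1.335, 0, 1.571], TCP at [0.184, 0.465, 0.231] pointing down, gripper open.
Joint ranges: [-2.72, 2.72], [-1.05, 1.87], [-1.09, 1.28], [-1.99, 2.15], [-1.42, 1.44], [-3.14, 3.14]. Speed limits (rad/s): [2.79, 2.79, 3.14, 3.14, 3.14, 3.14].

## Interface

Orientations are given as a unit quaternion [x, y, z, w].
In Python, from workcell import bot gives the robot as it stands.
- The arm moves only by the tool step_arm, never from a script. Its argument "series" is a list of rows, each an object of numbers: "x", "y", "z": the shift along the world's x, y, z in cm; "twist": the turn about the world's z in degrees; "jaw": the finger opening in cm, from 0 to 8.54. In form: [{"x": .., "y": .., "z": .., "twist": .., "jaw": ..}, ...]. A call has 1 to 10 rows; each row is the pose to reach, as a shift and turn from the pose measured when the call began; what a row does not reach only later rows make up. A row lasts 1/12 s, in which the tool goes at most 41.7 mm and 7.16 degrees, less where a joint would pass 70% of its speed; a pose out of reach is approached as far as the arm can. A call with a gripper value outside its range is refused whole. The fingers move at their own pace and stop on an object; the grip force is fixed at half the most. Time passes only in rows, so rows that repeat a pose let the fingers close. It gives the time, the measured TCP pose, the force and the opening at its end, in the units of the state.
- bot.get_obs(): the state, without advancing time (a new reading comes with each control period).
- bot.camera(name): name is "scene" or "top" or "wrist"; returns (picture, depth): 420x560x3 uint8, red, green, blue; 420x560 float32, m along the optical axis (not along the pixel's ray), 0 where there is no reading.
- bot.camera_info(name): a dict with "camera_matrix" (3x3 intrinsics, pixels), "R" (3x3) and "t" (3): a world point X has camera coordinates R X + t; the wrist camera has in their place "mount" (4x4, takes a point from camera to tool coordinates, whose origin is the TCP and whose axes are the tool frame's). Camera axes: x right, y down, z forward; pixel columns grow to the right and rows downward; lengths in m; the calibration is good to about 2 mm. A picture is of the moment at which its call begins: read the wrist's pose just before it. camera_info takes no time and is no camera call.
- bot.job_done(): hands the job in, once; it reports no verdict.
The state is a dict: "clock": time; "joint_pos": joint angles; "joint_vel": joint speeds; "tau": joint torques, N m; "eef_pos": TCP position; "tool_rot": TCP orientation; "ft_force": force on the tool from outside, world axes, zero at the start; "ft_torque": the same for the moment, N m; "grip_width": finger opening in m.
Only numpy, scipy, OpenCV 4.12 (cv2) and the standard library are available. Lean on these libraries where they do the work, as an engineer would, in place of code of your own. Each camera call takes 0.05 s, during which the arm holds its last target.

## Working session

There is one attempt and no reset: what is moved stays moved. The work goes in short steps, Python scripts to look and compute and a tool call to move; the robot and the scene stay as the last step left them, time stands still between calls to the robot, and variables do not carry over. Pictures are saved under pics/ and viewed, and the job is handed in when it is done.

Besides the shell and the picture viewer there is one more tool, called after "Call:" as a command line: name --argument value ..., lists and objects as JSON in quotes. step_arm: Moves the arm, as the interface text tells. Its arguments: {"type":"object","properties":{"series":{"type":"array","items":{"type":"object","properties":{"x":{"type":"number"},"y":{"type":"number"},"z":{"type":"number"},"twist":{"type":"number"},"jaw":{"type":"number"}}}}},"required":["series"]}

```bash
mkdir -p pics; ls; python3 - <<'E'
from workcell import bot
import numpy as np, cv2
o=bot.get_obs(); print({k:np.round(v,3) for k,v in o.items()})
for n in ("scene","top","wrist"):
    p,d=bot.camera(n); cv2.imwrite(f"pics/{n}0.png",p[:,:,::-1]); np.save(f"pics/{n}0d.npy",d); np.save(f"pics/{n}0p.npy",p)
    i=bot.camera_info(n); print(n,{k:np.round(v,4).tolist() for k,v in i.items()})
E
```

```text
pics
{'clock': np.float64(0.0), 'joint_pos': array([ 1.195,  0.241,  0.004,  1.335, -0.   ,  1.571]), 'joint_vel': array([-0.002,  0.   , -0.001, -0.002, -0.   , -0.001]), 'tau': array([-1.0000e-03, -3.7232e+01,  2.5241e+01,  1.7000e-02, -0.0000e+00,
       -0.0000e+00]), 'eef_pos': array([0.183, 0.464, 0.23 ]), 'tool_rot': array([-0.398,  0.585,  0.397,  0.584]), 'ft_force': array([ 0.445, -0.188, -0.924]), 'ft_torque': array([-0.018,  0.004, -0.005]), 'grip_width': np.float64(0.085)}
scene {'camera_matrix': [[385.7639, 0.0, 277.421], [0.0, 385.7639, 204.0613], [0.0, 0.0, 1.0]], 'R': [[0.8171, 0.5765, 0.0029], [0.4146, -0.5842, -0.6977], [-0.4006, 0.5713, -0.7164]], 't': [-0.4766, -0.1958, 1.183]}
top {'camera_matrix': [[476.9902, 0.0, 277.5137], [0.0, 476.9902, 204.5037], [0.0, 0.0, 1.0]], 'R': [[0.0261, -0.9994, -0.0224], [-0.9892, -0.0226, -0.1451], [0.1445, 0.026, -0.9892]], 't': [-0.0074, 0.5691, 0.9524]}
wrist {'camera_matrix': [[340.7052, 0.0, 275.5387], [0.0, 340.7052, 209.9293], [0.0, 0.0, 1.0]], 'mount': [[-0.0, -0.3033, 0.9529, -0.1423], [-0.0006, -0.9529, -0.3033, 0.0771], [1.0, -0.0006, -0.0001, 0.0011], [0.0, 0.0, 0.0, 1.0]]}
```

View pics/scene0.png

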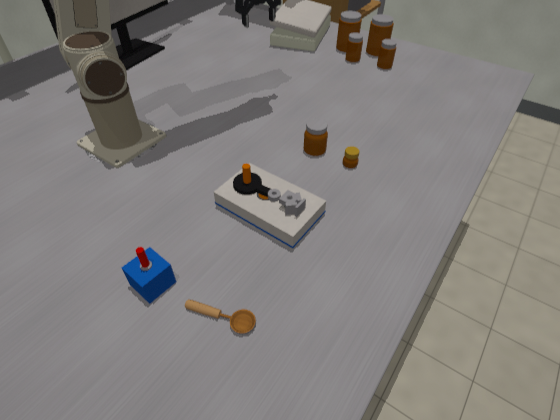

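View pics/top0.png

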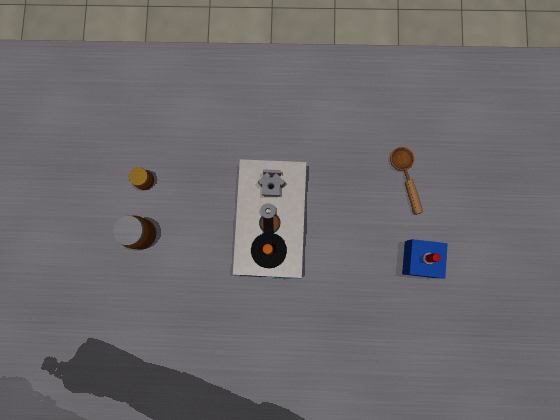

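View pics/wrist0.png

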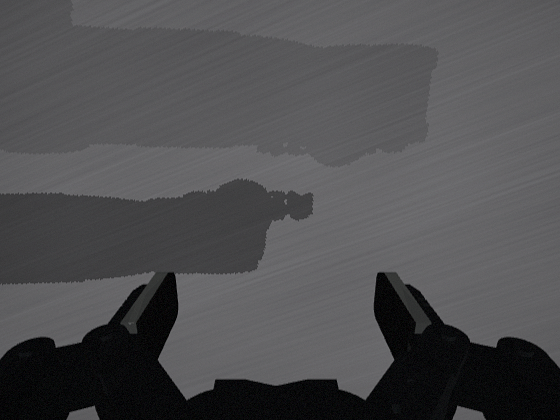

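```bash
cat > h.py <<'E'
import numpy as np, cv2
from scipy.spatial.transform import Rotation as Rn
def toworld(i,u,v,d):
    K=np.array(i["camera_matrix"]); u,v,d=map(lambda a:np.asarray(a,float),(u,v,d))
    pc=np.stack([(u-K[0,2])/K[0,0]*d,(v-K[1,2])/K[1,1]*d,d],-1)
    return (pc-np.array(i["t"]))@np.array(i["R"])   # R^T(pc-t)
def plane(i,u,v,z):
    a=toworld(i,u,v,np.ones_like(np.asarray(u,float))); c=-np.array(i["R"]).T@np.array(i["t"])
    dr=a-c; return c+dr*((z-c[2])/dr[...,2])[...,None]
def wristinfo(i,o):
    T=np.eye(4);T[:3,:3]=Rn.from_quat(o["tool_rot"]).as_matrix();T[:3,3]=o["eef_pos"]
    W=T@np.array(i["mount"]); R=W[:3,:3].T
    return {"camera_matrix":i["camera_matrix"],"R":R,"t":-R@W[:3,3]}
def cloud(i,d):
    v,u=np.mgrid[0:d.shape[0],0:d.shape[1]]
    return toworld(i,u,v,d)
def big(m):
    n,l,s,c=cv2.connectedComponentsWithStats(m.astype(np.uint8)); k=1+np.argmax(s[1:,4]); return l==k
E
python3 - <<'E'
from h import *
from workcell import bot
for n in ("top","scene"):
    i=bot.camera_info(n); p=np.load(f"pics/{n}0p.npy").astype(int); d=np.load(f"pics/{n}0d.npy")
    W=cloud(i,d); W[d==0]=np.nan
    r,g,b=p[...,0],p[...,1],p[...,2]
    hs=cv2.cvtColor(p.astype(np.uint8),cv2.COLOR_RGB2HSV); H,S,V=hs[...,0].astype(int),hs[...,1],hs[...,2]
    roi=np.zeros(r.shape,bool)
    if n=="top": roi[130:300,60:460]=1
    else: roi[110:340,110:370]=1
    def rep(nm,m,top=True):
        m=big(m&roi); q=W[m]; q=q[~np.isnan(q[:,0])]
        zt=np.percentile(q[:,2],95); t=q[q[:,2]>zt-.004]
        print(n,nm,m.sum(),"px",np.round(np.argwhere(m).mean(0)[::-1],1),"mean",np.round(q.mean(0),4),"zpct",np.round(np.percentile(q[:,2],[5,50,95]),4),"top",np.round((np.nanmin(t,0)+np.nanmax(t,0))/2,4),np.round(np.ptp(t,axis=0),4))
        return m
    rep("orange knob",(H<14)&(S>200)&(V>180)&(r>200)&(g>60))
    rep("red",(H<5)&(S>200)&(g<50)&(r>100))
    rep("blue",(H>100)&(H<130)&(S>200)&(W[...,2]>.03))
    m=rep("white",(S<40)&(V>170)&(W[...,2]>.02))
    rep("black",(V<40)&(W[...,2]>.03))
    if n=="top":
        hull=cv2.convexHull(np.argwhere(m)[:,::-1].astype(np.float32)); rc=cv2.minAreaRect(hull); print(rc)
        box=cv2.boxPoints(rc); print(np.round(plane(i,box[:,0],box[:,1],.05),4))
    # heights
    if n=="top":
        np.set_printoptions(linewidth=250)
        print(np.round(W[165:285:6,236:310:4,2]*1000))
        big_=cv2.resize(p[155:285,230:310].astype(np.uint8)[:,:,::-1],None,fx=6,fy=6,interpolation=cv2.INTER_CUBIC)[:600*2]
        cv2.imwrite("pics/topcrop.png",cv2.resize(p[150:285,220:320].astype(np.uint8)[:,:,::-1],None,fx=4.4,fy=4.4,interpolation=cv2.INTER_CUBIC))
    else: cv2.imwrite("pics/scenecrop.png",cv2.resize(p[150:250,200:335].astype(np.uint8)[:,:,::-1],None,fx=5.8,fy=5.8,interpolation=cv2.INTER_CUBIC))
E
```

```text
Traceback (most recent call last):
  File "h.py", line 18, in big
    n,l,s,c=cv2.connectedComponentsWithStats(m.astype(np.uint8)); k=1+np.argmax(s[1:,4]); return l==k
                                                                      ~~~~~~~~~^^^^^^^^^
ValueError: attempt to get argmax of an empty sequence
```

```bash
cat > m.py <<'E'
from h import *
from workcell import bot
np.set_printoptions(linewidth=250,suppress=True)
for n in ("top","scene"):
    i=bot.camera_info(n); p=np.load(f"pics/{n}0p.npy").astype(int); d=np.load(f"pics/{n}0d.npy")
    W=cloud(i,d); W[d==0]=np.nan
    r,g,b=p[...,0],p[...,1],p[...,2]
    hs=cv2.cvtColor(p.astype(np.uint8),cv2.COLOR_RGB2HSV); H,S,V=hs[...,0].astype(int),hs[...,1],hs[...,2]
    roi=np.zeros(r.shape,bool)
    if n=="top": roi[130:300,60:460]=1; print(p[249,267],p[258,435],p[240,410],p[170,250],p[262,267])
    else: roi[110:340,110:370]=1
    def rep(nm,m,top=True):
        if not (m&roi).any(): print(n,nm,"none"); return m
        m=big(m&roi); q=W[m]; q=q[~np.isnan(q[:,0])]
        zt=np.percentile(q[:,2],95); t=q[q[:,2]>zt-.004]
        print(n,nm,m.sum(),"px",np.round(np.argwhere(m).mean(0)[::-1],1),"mean",np.round(q.mean(0),4),"zpct",np.round(np.percentile(q[:,2],[5,50,95]),4),"top",np.round((np.nanmin(t,0)+np.nanmax(t,0))/2,4),np.round(np.ptp(t,axis=0),4))
        return m
    rep("orange knob",(H<14)&(S>200)&(V>150)&(g>50))
    rep("red",(H<5)&(S>200)&(g<40)&(r>90))
    rep("blue",(H>100)&(H<130)&(S>200)&(W[...,2]>.055))
    m=rep("white",(S<60)&(V>140)&(W[...,2]>.03))
    rep("black",(V<40)&(W[...,2]>.03))
    if n=="top":
        hull=cv2.convexHull(np.argwhere(m)[:,::-1].astype(np.float32)); rc=cv2.minAreaRect(hull); print(rc)
        box=cv2.boxPoints(rc); print(np.round(plane(i,box[:,0],box[:,1],.05),4))
        print(np.round(W[165:285:5,236:310:4,2]*1000))
        cv2.imwrite("pics/topcrop.png",cv2.resize(p[150:285,220:320].astype(np.uint8)[:,:,::-1],None,fx=4.4,fy=4.4,interpolation=cv2.INTER_CUBIC))
    else: cv2.imwrite("pics/scenecrop.png",cv2.resize(p[150:250,200:335].astype(np.uint8)[:,:,::-1],None,fx=5.8,fy=5.8,interpolation=cv2.INTER_CUBIC))
E
python3 m.py
```

```text
[172  84  24] [158  23  19] [ 0 19 55] [168 163 158] [15 17 16]
top orange knob 63 px [267.1 248.5] mean [0.4735 0.0224 0.1129] zpct [0.1103 0.1131 0.1154] top [0.4743 0.0225 0.1143] [0.0153 0.0154 0.0058]
top red 46 px [436.1 257. ] mean [ 0.4653 -0.296   0.1168] zpct [0.1138 0.1169 0.1192] top [ 0.4653 -0.2965  0.1176] [0.0113 0.0139 0.0046]
top blue 1074 px [427.1 258.6] mean [ 0.464  -0.2945  0.0629] zpct [0.0599 0.0629 0.0657] top [ 0.4645 -0.2964  0.0648] [0.0724 0.0726 0.0061]
top white 5612 px [269.7 216.5] mean [0.5435 0.0218 0.0489] zpct [0.046  0.0489 0.0518] top [0.5412 0.0222 0.065 ] [0.2409 0.143  0.0345]
top black 1023 px [268.3 246.4] mean [0.4804 0.0224 0.0626] zpct [0.0596 0.0627 0.0654] top [0.4886 0.0227 0.0671] [0.0992 0.0687 0.0113]
((269.3845520019531, 218.0402069091797), (68.5201644897461, 115.65331268310547), 2.602562189102173)
[[ 0.423   0.0938  0.05  ]
 [ 0.6631  0.0923  0.05  ]
 [ 0.6594 -0.0513  0.05  ]
 [ 0.4204 -0.0449  0.05  ]]
[[  1.  51.  51.  47.  50.  48.  49.  45.  51.  49.  47.  48.  48.  48.  49.  52.  50.  46.   0.]
 [ -1.  43.  48.  49.  50.  
[... 2115 characters left out ...]
.  -1.   0.]
 [ nan   2.   0.  -3.   0.  -4.  -1.  -3.   0.  -3.  -0.   2.   2.  -0.  -3.  -2.   1.  nan   0.]]
scene orange knob none
scene red 136 px [141.9 256.7] mean [ 0.4698 -0.298   0.1008] zpct [0.0758 0.1026 0.1184] top [ 0.4658 -0.2963  0.1167] [0.0152 0.0128 0.0044]
scene blue 879 px [146.2 269.2] mean [ 0.4713 -0.3     0.0629] zpct [0.0586 0.0632 0.0653] top [ 0.4658 -0.2967  0.064 ] [0.0755 0.0748 0.0054]
scene white 2510 px [272.5 201.7] mean [0.5578 0.0138 0.0496] zpct [0.0475 0.0495 0.0515] top [0.5409 0.0228 0.065 ] [0.2422 0.1435 0.0349]
scene black 461 px [249.6 185.2] mean [0.4875 0.0162 0.0624] zpct [0.0568 0.0631 0.065 ] top [0.4892 0.0211 0.0641] [0.0984 0.0707 0.0062]
```

View pics/topcrop.png

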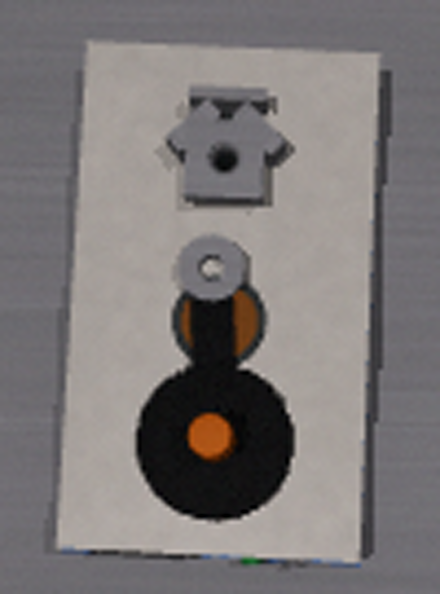

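View pics/scenecrop.png

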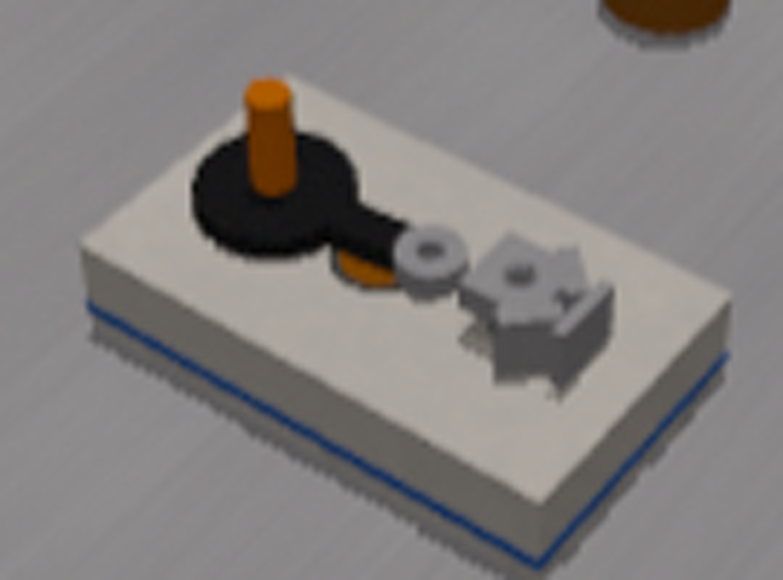

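```bash
python3 - <<'E'
from h import *
from workcell import bot
np.set_printoptions(linewidth=250,suppress=True,precision=4)
i=bot.camera_info("top"); p=np.load("pics/top0p.npy"); d=np.load("pics/top0d.npy")
W=cloud(i,d)
m=(W[...,2]>.04)&(d>0); roi=np.zeros(m.shape,bool); roi[150:290,225:315]=1
m=big(m&roi)
v,u=np.nonzero(m); P=plane(i,u,v,.05)[:,:2]   # deck plane
zs=W[m][:,2]; P=P[(zs<.056)]
rc=cv2.minAreaRect((P*1000).astype(np.float32)); print("deck rect",rc)
# edges: for each column/row, extremes
v,u=np.nonzero(m)
def line(pts): 
    l=cv2.fitLine(pts.astype(np.float32),cv2.DIST_HUBER,0,.01,.01).ravel(); return l
rows=range(170,268)
L=np.array([[u[v==k].min()-.5,k] for k in rows]);R=np.array([[u[v==k].max()+.5,k] for k in rows])
for q in (L,R):
    w=plane(i,q[:,0],q[:,1],.05)[:,:2]*1000; l=line(w); print("edge yaw deg",np.degrees(np.arctan2(l[1],l[0])*1) ,l[2:])
cols=range(243,300)
T=np.array([[k,v[u==k].min()-.5] for k in cols]);B=np.array([[k,v[u==k].max()+.5] for k in cols])
for q in (T,B):
    w=plane(i,q[:,0],q[:,1],.05)[:,:2]*1000; l=line(w); print("end yaw",np.degrees(np.arctan2(l[1],l[0])),l[2:])
c=lambda x,y,z:plane(i,220-.4+x/4.4,150-.4+y/4.4,z)
print("brk hole",c(224,157,.082),"ring hole",c(211,268,.064),"knob top",c(211,436,.114))
# amber well rim: crop centre ~ (219,320)
print("well",c(219,320,.05))
# contact normals etc; plate circle
g=cv2.cvtColor(p,cv2.COLOR_RGB2GRAY); pm=big((g<40)&(W[...,2]>.05)&roi)
# sample jar etc
for n,(a,b) in {"jar":(128,232),"sample":(138,178),"spoon":(402,158)}.items(): print(n,W[b,a])
print(Rn.from_quat(bot.get_obs()["tool_rot"]).as_matrix())
E
```

```text
deck rect ((540.7237548828125, 21.893218994140625), (139.82069396972656, 241.1118927001953), 88.7409439086914)
edge yaw deg -1.2869909 [537.8159  91.8945]
edge yaw deg -1.3063977 [540.3692 -48.0232]
end yaw 88.85325 [661.2355  22.5774]
end yaw 89.431915 [420.9499  15.1463]
brk hole [0.6019 0.0206 0.082 ] ring hole [0.553  0.0259 0.064 ] knob top [0.4731 0.0214 0.114 ]
well [0.5305 0.0221 0.05  ]
jar [0.5004 0.2996 0.0899]
sample [0.6169 0.2996 0.0521]
spoon [ 0.6829 -0.2609  0.0055]
[[-0.0006 -0.9302  0.367 ]
 [-0.0015  0.367   0.9302]
 [-1.      0.     -0.0016]]
```

Call:
step_arm --series '[{"x": 2.9,"y": -4.4,"z": 0,"twist": -6.5},{"x": 5.8,"y": -8.8,"z": 0,"twist": -13},{"x": 8.7,"y": -13.2,"z": 0,"twist": -19.5},{"x": 11.6,"y": -17.6,"z": 0,"twist": -26},{"x": 14.5,"y": -22,"z": 0,"twist": -32.5},{"x": 17.4,"y": -26.4,"z": 0,"twist": -39},{"x": 20.3,"y": -30.8,"z": 0,"twist": -45.5},{"x": 23.2,"y": -35.2,"z": -1,"twist": -52},{"x": 26.1,"y": -39.8,"z": -2,"twist": -58.5},{"x": 29,"y": -44.2,"z": -3,"twist": -65.5}]'

```text
$.series[0]: bad value
```

Call:
step_arm --series '[{"x": 0,"y": 0,"z": 0},{"x": 0,"y": 0,"z": 0}]'

```text
$.series[0]: bad value
```

Call:
step_arm --series '[{"x": 2.9,"y": -4.4,"z": 0,"twist": -6.5,"jaw": 8.5},{"x": 5.8,"y": -8.8,"z": 0,"twist": -13,"jaw": 8.5},{"x": 8.7,"y": -13.2,"z": 0,"twist": -19.5,"jaw": 8.5},{"x": 11.6,"y": -17.6,"z": 0,"twist": -26,"jaw": 8.5},{"x": 14.5,"y": -22,"z": 0,"twist": -32.5,"jaw": 8.5},{"x": 17.4,"y": -26.4,"z": 0,"twist": -39,"jaw": 8.5},{"x": 20.3,"y": -30.8,"z": 0,"twist": -45.5,"jaw": 8.5},{"x": 23.2,"y": -35.2,"z": -1,"twist": -52,"jaw": 8.5},{"x": 26.1,"y": -39.8,"z": -2,"twist": -58.5,"jaw": 8.5},{"x": 29,"y": -44.2,"z": -3,"twist": -65.5,"jaw": 8.5}]'

```text
clock: 0.98
eef_pos: [0.4124, 0.1155, 0.2168]
tool_rot: [-0.016, 0.707, 0.016, 0.707]
ft_force: [0.5, 1.2, -0.2]
grip_width: 0.0851
```

Call:
step_arm --series '[{"x": 2,"y": -3.1,"z": -1,"twist": 0,"jaw": 8.5},{"x": 4,"y": -6.2,"z": -2,"twist": 0,"jaw": 8.5},{"x": 6.1,"y": -9.35,"z": -3,"twist": 0,"jaw": 8.5},{"x": 6.1,"y": -9.35,"z": -3,"twist": 0,"jaw": 8.5},{"x": 6.1,"y": -9.35,"z": -3,"twist": 0,"jaw": 8.5},{"x": 6.1,"y": -9.35,"z": -3,"twist": 0,"jaw": 8.5}]'

```text
clock: 1.48
eef_pos: [0.4728, 0.022, 0.1865]
tool_rot: [-0.016, 0.708, 0.016, 0.706]
ft_force: [-1.0, 0.6, -0.0]
grip_width: 0.0851
```

```bash
cat > look.py <<'E'
import sys
from h import *
from workcell import bot
np.set_printoptions(linewidth=250,suppress=True,precision=4)
tag=sys.argv[1]
for n in sys.argv[2:]:
    o=bot.get_obs(); p,d=bot.camera(n); i=bot.camera_info(n)
    if n=="wrist": i=wristinfo(i,o)
    np.savez(f"pics/{n}_{tag}.npz",p=p,d=d,K=np.array(i["camera_matrix"]),R=np.array(i["R"]),t=np.array(i["t"]))
    cv2.imwrite(f"pics/{n}_{tag}.png",p[:,:,::-1])
    print(n,o["clock"],o["eef_pos"],np.round(o["ft_force"],1))
E
python3 look.py a wrist
```

```text
wrist 1.4833 [0.4728 0.022  0.1865] [-1.   0.6 -0. ]
```

View pics/wrist_a.png

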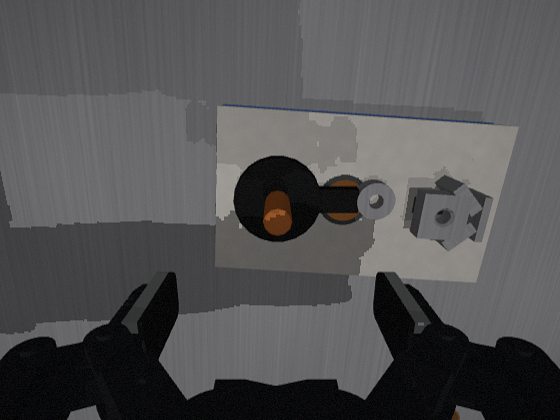

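```bash
python3 - <<'E'
from h import *
np.set_printoptions(linewidth=250,suppress=True,precision=4)
i=np.load("pics/wrist_a.npz")
for n,u,v,z in (("knob top",277,222,.114),("ring hole",376.5,201,.064),("brk hole",443.5,216,.082),("plate",277,198,.064),("well",344,199,.05)): print(n,plane(i,u,v,z))
p=i["p"]; cv2.imwrite("pics/wa_crop.png",cv2.resize(p[90:290,210:530,::-1],None,fx=2.5,fy=2.5,interpolation=cv2.INTER_CUBIC))
E
```

```text
Traceback (most recent call last):
  File "h.py", line 8, in plane
    a=toworld(i,u,v,np.ones_like(np.asarray(u,float))); c=-np.array(i["R"]).T@np.array(i["t"])
  File "h.py", line 4, in toworld
    K=np.array(i["camera_matrix"]); u,v,d=map(lambda a:np.asarray(a,float),(u,v,d))
               ~^^^^^^^^^^^^^^^^^
KeyError: 'camera_matrix is not a file in the archive'
```

```bash
sed -i 's/,K=np.array(i\["camera_matrix"\])/,camera_matrix=np.array(i["camera_matrix"])/' look.py; python3 - <<'E'
from h import *
np.set_printoptions(linewidth=250,suppress=True,precision=4)
i=dict(np.load("pics/wrist_a.npz")); i["camera_matrix"]=i["K"]
for n,u,v,z in (("knob top",277,222,.114),("ring hole",376.5,201,.064),("brk hole",443.5,216,.082),("plate",277,198,.064),("well",344,199,.05)): print(n,plane(i,u,v,z))
p=i["p"]; cv2.imwrite("pics/wa_crop.png",cv2.resize(p[90:290,210:530,::-1],None,fx=2.5,fy=2.5,interpolation=cv2.INTER_CUBIC))
E
```

```text
knob top [0.4744 0.0237 0.114 ]
ring hole [0.5549 0.0275 0.064 ]
brk hole [0.6018 0.0229 0.082 ]
plate [0.4744 0.0264 0.064 ]
well [0.5315 0.0242 0.05  ]
```

View pics/wa_crop.png

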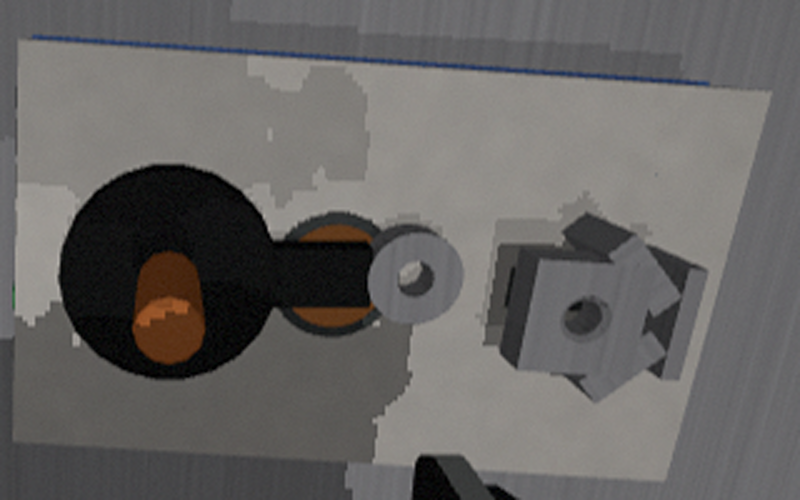

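Call:
step_arm --series '[{"x": 0.1,"y": 0.1,"z": -3,"twist": 0,"jaw": 8.5},{"x": 0.1,"y": 0.1,"z": -6,"twist": 0,"jaw": 6},{"x": 0.1,"y": 0.1,"z": -9,"twist": 0,"jaw": 5},{"x": 0.1,"y": 0.1,"z": -11,"twist": 0,"jaw": 5},{"x": 0.1,"y": 0.1,"z": -11.1,"twist": 0,"jaw": 4},{"x": 0.1,"y": 0.1,"z": -11.1,"twist": 0,"jaw": 3},{"x": 0.1,"y": 0.1,"z": -11.1,"twist": 0,"jaw": 1.5},{"x": 0.1,"y": 0.1,"z": -11.1,"twist": 0,"jaw": 1.5},{"x": 0.1,"y": 0.1,"z": -11.1,"twist": 0,"jaw": 1.5},{"x": 0.1,"y": 0.1,"z": -11.1,"twist": 0,"jaw": 1.5}]'

```text
clock: 2.37
eef_pos: [0.475, 0.0241, 0.0774]
tool_rot: [-0.016, 0.706, 0.017, 0.708]
ft_force: [-0.5, 1.8, 4.2]
grip_width: 0.0186
```

Call:
step_arm --series '[{"x": 0,"y": 0,"z": 0,"twist": 0,"jaw": 1.5},{"x": 0,"y": 0,"z": 0,"twist": 0,"jaw": 1.5},{"x": 0,"y": 0,"z": 0,"twist": 0,"jaw": 1.5}]'

```text
clock: 2.62
eef_pos: [0.4749, 0.024, 0.0774]
tool_rot: [-0.016, 0.706, 0.017, 0.708]
ft_force: [0.9, 0.2, 1.1]
grip_width: 0.0187
```

```bash
python3 look.py b top wrist; python3 -c "
from h import *
p=np.load('pics/top_b.npz')['p'];cv2.imwrite('pics/tb_crop.png',cv2.resize(p[150:285,220:320,::-1],None,fx=4.4,fy=4.4,interpolation=cv2.INTER_CUBIC))"
```

```text
top 2.6167 [0.4749 0.024  0.0774] [0.9 0.2 1.1]
wrist 2.6667 [0.475  0.0239 0.0775] [ 0.4  0.6 -1.1]
```

View pics/wrist_b.png

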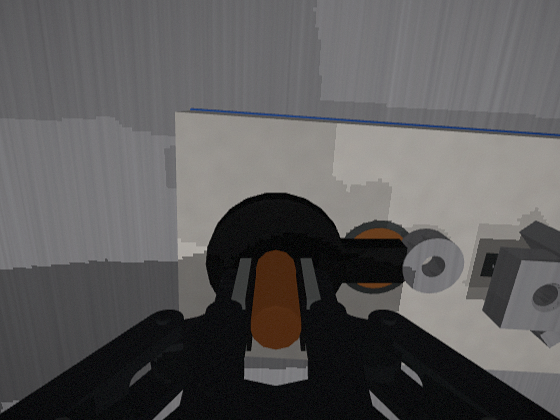

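View pics/tb_crop.png

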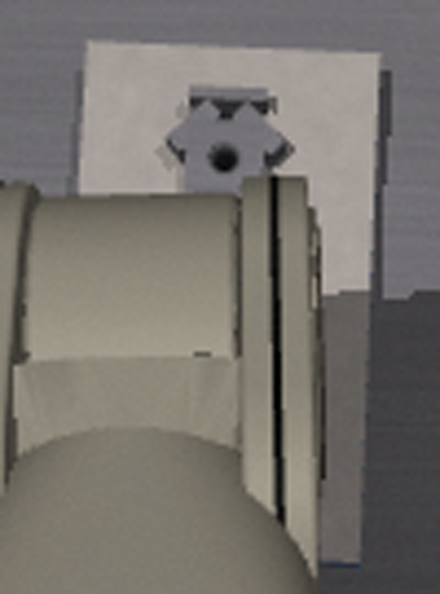

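```bash
python3 - <<'E'
from h import *
np.set_printoptions(linewidth=250,suppress=True,precision=4)
i=np.load("pics/wrist_b.npz")
for n,u,v,z in (("knob top",276,327,.114),("ring hole",433,265.5,.064),("brk hole",545,294,.082)): print(n,plane(i,u,v,z))
E
```

```text
knob top [0.476  0.0237 0.114 ]
ring hole [0.5556 0.0269 0.064 ]
brk hole [0.6003 0.0235 0.082 ]
```

Call:
step_arm --series '[{"x": 0.3,"y": 0.03,"z": 0,"twist": -1,"jaw": 1.5},{"x": 0.6,"y": 0.05,"z": 0,"twist": -2,"jaw": 1.5},{"x": 1.0,"y": 0.1,"z": 0,"twist": -3,"jaw": 1.5},{"x": 1.5,"y": 0.1,"z": 0,"twist": -4,"jaw": 1.5},{"x": 2,"y": 0.1,"z": 0,"twist": -4,"jaw": 1.5},{"x": 2.5,"y": 0.1,"z": 0,"twist": -4,"jaw": 1.5},{"x": 3,"y": 0.1,"z": 0,"twist": -4,"jaw": 1.5},{"x": 3.5,"y": 0.1,"z": 0,"twist": -4,"jaw": 1.5},{"x": 3.5,"y": 0.1,"z": 0,"twist": -4,"jaw": 1.5},{"x": 3.5,"y": 0.1,"z": 0,"twist": -4,"jaw": 1.5}]'

```text
clock: 3.55
eef_pos: [0.5118, 0.0249, 0.0776]
tool_rot: [0.009, 0.705, -0.008, 0.709]
ft_force: [1.0, -0.3, -2.2]
grip_width: 0.0189
```

```bash
python3 look.py c wrist
```

```text
wrist 3.55 [0.5118 0.0249 0.0776] [ 1.  -0.3 -2.2]
```

View pics/wrist_c.png

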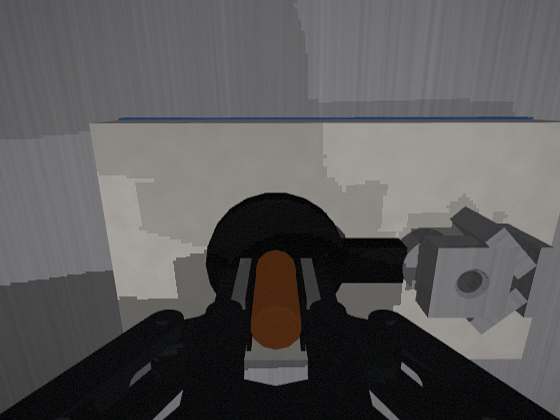

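Call:
step_arm --series '[{"x": 0.2,"y": 0,"z": 0,"twist": 0,"jaw": 1.5},{"x": 0.4,"y": 0,"z": 0,"twist": 0,"jaw": 1.5},{"x": 0.6,"y": 0,"z": 0,"twist": 0,"jaw": 1.5},{"x": 0.6,"y": 0,"z": 0,"twist": 0,"jaw": 1.5}]'

```text
clock: 3.93
eef_pos: [0.5176, 0.0249, 0.0774]
tool_rot: [0.009, 0.706, -0.008, 0.709]
ft_force: [-1.8, 0.4, 2.5]
grip_width: 0.0188
```

Call:
step_arm --series '[{"x": 0.1,"y": 0,"z": 0,"twist": 0,"jaw": 1.5},{"x": 0.1,"y": 0,"z": 0,"twist": 0,"jaw": 1.5},{"x": 0.1,"y": 0,"z": 0,"twist": 0,"jaw": 1.5}]'

```text
clock: 4.18
eef_pos: [0.5184, 0.0249, 0.0774]
tool_rot: [0.009, 0.706, -0.008, 0.708]
ft_force: [-3.7, 0.7, 2.6]
grip_width: 0.0186
```

Call:
step_arm --series '[{"x": 0.1,"y": 0,"z": 0,"twist": 0,"jaw": 1.5},{"x": 0.1,"y": 0,"z": 0,"twist": 0,"jaw": 1.5},{"x": 0.1,"y": 0,"z": 0,"twist": 0,"jaw": 1.5}]'

```text
clock: 4.43
eef_pos: [0.5195, 0.0249, 0.0774]
tool_rot: [0.009, 0.706, -0.008, 0.708]
ft_force: [-3.5, -0.3, 2.5]
grip_width: 0.0186
```

Call:
step_arm --series '[{"x": 0.05,"y": 0,"z": 0,"twist": 0,"jaw": 1.5},{"x": 0.05,"y": 0,"z": 0,"twist": 0,"jaw": 1.5},{"x": 0.05,"y": 0,"z": 0,"twist": 0,"jaw": 1.5}]'

```text
clock: 4.68
eef_pos: [0.52, 0.0249, 0.0774]
tool_rot: [0.009, 0.706, -0.008, 0.708]
ft_force: [-3.9, 0.4, 3.5]
grip_width: 0.0183
```

Call:
step_arm --series '[{"x": 0.05,"y": 0,"z": 0,"twist": 0,"jaw": 1.5},{"x": 0.05,"y": 0,"z": 0,"twist": 0,"jaw": 1.5},{"x": 0.05,"y": 0,"z": 0,"twist": 0,"jaw": 1.5}]'

```text
clock: 4.93
eef_pos: [0.5205, 0.0249, 0.0774]
tool_rot: [0.009, 0.706, -0.008, 0.708]
ft_force: [-3.5, -0.1, 3.1]
grip_width: 0.0186
```

Call:
step_arm --series '[{"x": 0.05,"y": 0,"z": 0,"twist": 0,"jaw": 1.5},{"x": 0.05,"y": 0,"z": 0,"twist": 0,"jaw": 1.5},{"x": 0.05,"y": 0,"z": 0,"twist": 0,"jaw": 1.5}]'

```text
clock: 5.18
eef_pos: [0.5211, 0.0249, 0.0774]
tool_rot: [0.009, 0.706, -0.008, 0.708]
ft_force: [-3.5, -0.3, 3.3]
grip_width: 0.0184
```

Call:
step_arm --series '[{"x": 0.05,"y": 0,"z": 0,"twist": 0,"jaw": 1.5},{"x": 0.05,"y": 0,"z": 0,"twist": 0,"jaw": 1.5},{"x": 0.05,"y": 0,"z": 0,"twist": 0,"jaw": 1.5}]'

```text
clock: 5.43
eef_pos: [0.5217, 0.0249, 0.0775]
tool_rot: [0.009, 0.706, -0.008, 0.709]
ft_force: [-3.4, 0.1, 3.3]
grip_width: 0.0187
```

Call:
step_arm --series '[{"x": 0.05,"y": 0,"z": 0,"twist": 0,"jaw": 1.5},{"x": 0.05,"y": 0,"z": 0,"twist": 0,"jaw": 1.5},{"x": 0.05,"y": 0,"z": 0,"twist": 0,"jaw": 1.5}]'

```text
clock: 5.68
eef_pos: [0.5221, 0.0249, 0.0774]
tool_rot: [0.009, 0.706, -0.008, 0.708]
ft_force: [-5.1, -0.5, 4.3]
grip_width: 0.0186
```

Call:
step_arm --series '[{"x": 0.03,"y": 0,"z": 0,"twist": 0,"jaw": 1.5},{"x": 0.03,"y": 0,"z": 0,"twist": 0,"jaw": 1.5},{"x": 0.03,"y": 0,"z": 0,"twist": 0,"jaw": 1.5}]'

```text
clock: 5.93
eef_pos: [0.5221, 0.0249, 0.0774]
tool_rot: [0.009, 0.706, -0.008, 0.708]
ft_force: [-4.6, 0.7, 4.2]
grip_width: 0.0188
```

```bash
python3 look.py d wrist; python3 -c "
from h import *
p=np.load('pics/wrist_d.npz')['p'];cv2.imwrite('pics/wd_crop.png',cv2.resize(p[200:360,380:560,::-1],None,fx=3.5,fy=3.5,interpolation=cv2.INTER_CUBIC))"
```

```text
wrist 5.9333 [0.5221 0.0249 0.0774] [-4.6  0.7  4.2]
```

View pics/wd_crop.png

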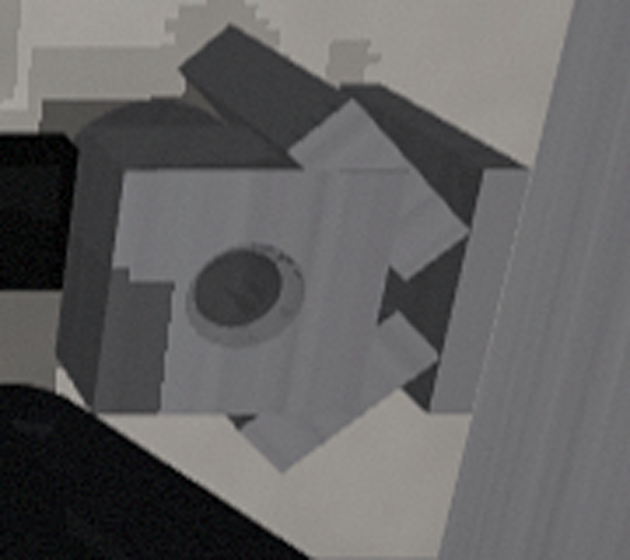

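Call:
step_arm --series '[{"x": 0.06,"y": 0,"z": 0,"twist": 0,"jaw": 1.5},{"x": 0.06,"y": 0,"z": 0,"twist": 0,"jaw": 1.5},{"x": 0.06,"y": 0,"z": 0,"twist": 0,"jaw": 1.5}]'

```text
clock: 6.23
eef_pos: [0.522, 0.025, 0.0774]
tool_rot: [0.009, 0.706, -0.008, 0.708]
ft_force: [-5.9, -0.3, 5.2]
grip_width: 0.0187
```

Call:
step_arm --series '[{"x": 0.06,"y": 0,"z": 0,"twist": 0,"jaw": 1.5},{"x": 0.06,"y": 0,"z": 0,"twist": 0,"jaw": 1.5},{"x": 0.06,"y": 0,"z": 0,"twist": 0,"jaw": 1.5}]'

```text
clock: 6.48
eef_pos: [0.522, 0.0249, 0.0774]
tool_rot: [0.009, 0.707, -0.008, 0.707]
ft_force: [-6.4, -1.0, 4.7]
grip_width: 0.0188
```

Call:
step_arm --series '[{"x": 0,"y": 0,"z": 0,"twist": 0,"jaw": 2.4},{"x": 0,"y": 0,"z": 0,"twist": 0,"jaw": 2.4},{"x": 0,"y": 0,"z": 0,"twist": 0,"jaw": 2.4},{"x": 0,"y": 0,"z": 0,"twist": 0,"jaw": 2.4}]'

```text
clock: 6.82
eef_pos: [0.5231, 0.0249, 0.0776]
tool_rot: [0.009, 0.706, -0.008, 0.708]
ft_force: [-0.0, -0.4, -0.8]
grip_width: 0.024
```

Call:
step_arm --series '[{"x": 0.1,"y": 0,"z": 0,"twist": 0,"jaw": 2.4},{"x": 0.2,"y": 0,"z": 0,"twist": 0,"jaw": 2.4},{"x": 0.2,"y": 0,"z": 0,"twist": 0,"jaw": 2.4},{"x": 0.2,"y": 0,"z": 0,"twist": 0,"jaw": 2.4}]'

```text
clock: 7.15
eef_pos: [0.5242, 0.0249, 0.0774]
tool_rot: [0.009, 0.707, -0.008, 0.708]
ft_force: [-4.5, 0.4, 3.1]
grip_width: 0.0242
```

Call:
step_arm --series '[{"x": 0.1,"y": 0,"z": 0,"twist": 0,"jaw": 2.4},{"x": 0.1,"y": 0,"z": 0,"twist": 0,"jaw": 2.4},{"x": 0.1,"y": 0,"z": 0,"twist": 0,"jaw": 2.4}]'

```text
clock: 7.4
eef_pos: [0.5242, 0.025, 0.0773]
tool_rot: [0.009, 0.707, -0.008, 0.707]
ft_force: [-4.5, -0.0, 4.3]
grip_width: 0.0242
```

Call:
step_arm --series '[{"x": 0.15,"y": 0,"z": 0,"twist": 0,"jaw": 2.4},{"x": 0.15,"y": 0,"z": 0,"twist": 0,"jaw": 2.4},{"x": 0.15,"y": 0,"z": 0,"twist": 0,"jaw": 2.4}]'

```text
clock: 7.65
eef_pos: [0.5241, 0.0249, 0.0772]
tool_rot: [0.009, 0.708, -0.008, 0.706]
ft_force: [-6.0, 0.2, 5.0]
grip_width: 0.0239
```

Call:
step_arm --series '[{"x": 0.2,"y": 0,"z": 0,"twist": 0,"jaw": 2.4},{"x": 0.2,"y": 0,"z": 0,"twist": 0,"jaw": 2.4},{"x": 0.2,"y": 0,"z": 0,"twist": 0,"jaw": 2.4}]'

```text
clock: 7.9
eef_pos: [0.524, 0.025, 0.077]
tool_rot: [0.009, 0.71, -0.008, 0.704]
ft_force: [-6.7, 0.0, 5.8]
grip_width: 0.024
```

Call:
step_arm --series '[{"x": 0,"y": 0,"z": 0.2,"twist": 0,"jaw": 3.5},{"x": -0.2,"y": 0,"z": 0.5,"twist": 0,"jaw": 4.5},{"x": -0.2,"y": 0,"z": 2,"twist": 0,"jaw": 5},{"x": -0.2,"y": 0,"z": 5,"twist": 0,"jaw": 6},{"x": -0.2,"y": 0,"z": 8,"twist": 0,"jaw": 6},{"x": 1.5,"y": 0,"z": 11,"twist": 0,"jaw": 6},{"x": 4,"y": 0,"z": 12,"twist": 0,"jaw": 6},{"x": 4,"y": 0,"z": 12,"twist": 0,"jaw": 6},{"x": 4,"y": 0,"z": 12,"twist": 0,"jaw": 6},{"x": 4,"y": 0,"z": 12,"twist": 0,"jaw": 6}]'

```text
clock: 8.73
eef_pos: [0.5637, 0.0249, 0.1964]
tool_rot: [0.009, 0.71, -0.008, 0.704]
ft_force: [-0.3, -0.3, -0.5]
grip_width: 0.0601
```

```bash
python3 look.py e wrist scene
```

```text
wrist 8.7333 [0.5637 0.0249 0.1964] [-0.3 -0.3 -0.5]
scene 8.7833 [0.5631 0.0249 0.196 ] [-0.9 -1.1 -0.9]
```

View pics/wrist_e.png

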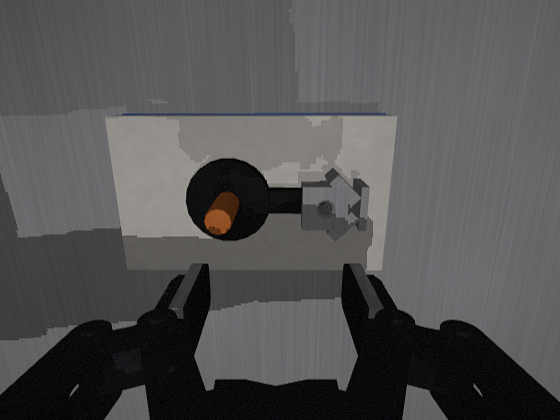

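```bash
python3 - <<'E'
from h import *
np.set_printoptions(linewidth=250,suppress=True,precision=4)
i=np.load("pics/wrist_e.npz")
for n,u,v,z in (("knob top",218,222,.114),("brk hole",325.5,209,.082),("plate",228,199.5,.064)): print(n,plane(i,u,v,z))
p=i["p"];cv2.imwrite('pics/we_crop.png',cv2.resize(p[140:260,180:390,::-1],None,fx=3.8,fy=3.8,interpolation=cv2.INTER_CUBIC))
p=np.load("pics/scene_e.npz")["p"];cv2.imwrite('pics/se_crop.png',cv2.resize(p[150:250,200:335,::-1],None,fx=5.8,fy=5.8,interpolation=cv2.INTER_CUBIC))
E
```

```text
knob top [0.5235 0.0239 0.114 ]
brk hole [0.6029 0.0217 0.082 ]
plate [0.5236 0.0261 0.064 ]
```

View pics/we_crop.png

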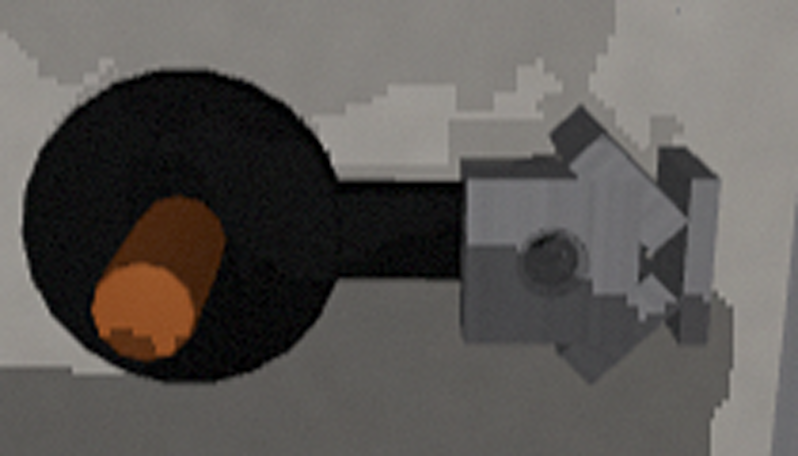

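View pics/se_crop.png

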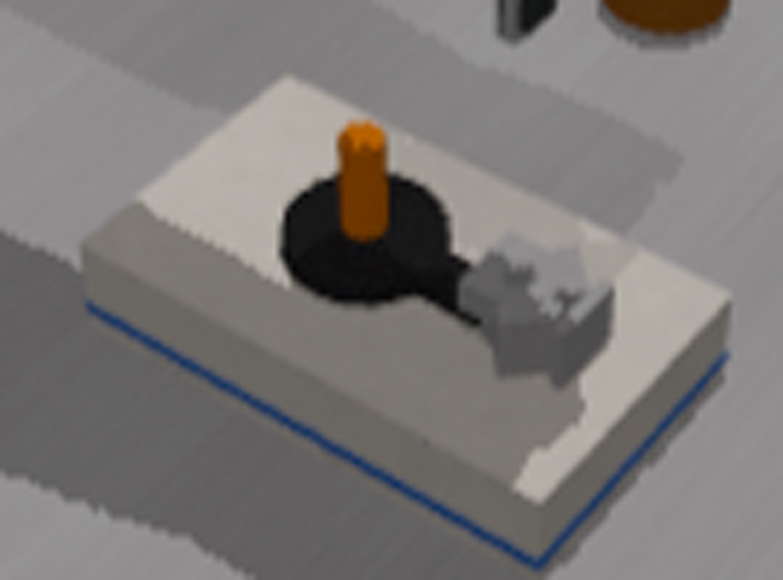

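Call:
step_arm --series '[{"x": -1.1,"y": -3.6,"z": 0,"twist": 0,"jaw": 6},{"x": -2.2,"y": -7.2,"z": 0,"twist": 0,"jaw": 6},{"x": -3.3,"y": -10.8,"z": 0,"twist": 0,"jaw": 6},{"x": -4.4,"y": -14.4,"z": 0,"twist": 0,"jaw": 6},{"x": -5.5,"y": -18,"z": 0,"twist": 0,"jaw": 6},{"x": -6.6,"y": -21.6,"z": 0,"twist": 0,"jaw": 6},{"x": -7.7,"y": -25.2,"z": 0,"twist": 0,"jaw": 6},{"x": -8.8,"y": -28.8,"z": 0,"twist": 0,"jaw": 6},{"x": -9.8,"y": -32.1,"z": 0,"twist": 0,"jaw": 6},{"x": -9.8,"y": -32.1,"z": 0,"twist": 0,"jaw": 6}]'

```text
clock: 9.67
eef_pos: [0.4619, -0.3011, 0.195]
tool_rot: [0.01, 0.711, -0.011, 0.703]
ft_force: [0.2, 0.0, -0.2]
grip_width: 0.0601
```

Call:
step_arm --series '[{"x": 0,"y": 0,"z": 0,"twist": 0,"jaw": 6},{"x": 0,"y": 0,"z": 0,"twist": 0,"jaw": 6}]'

```text
clock: 9.83
eef_pos: [0.4608, -0.3012, 0.1942]
tool_rot: [0.011, 0.712, -0.011, 0.702]
ft_force: [-0.2, 0.7, 0.6]
grip_width: 0.0598
```

```bash
python3 look.py f wrist
```

```text
wrist 9.8333 [ 0.4608 -0.3012  0.1942] [-0.2  0.7  0.6]
```

View pics/wrist_f.png

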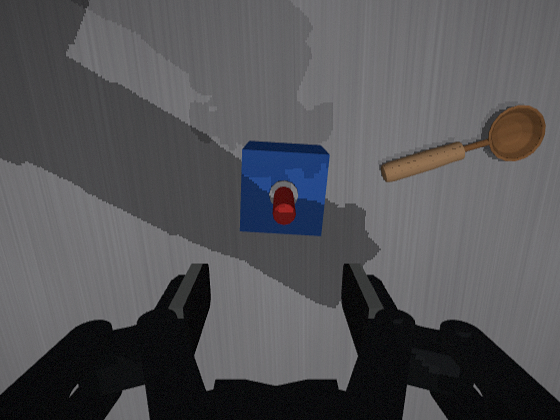

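```bash
python3 - <<'E'
from h import *
np.set_printoptions(linewidth=250,suppress=True,precision=4)
i=np.load("pics/wrist_f.npz"); p=i["p"].astype(int)
m=big((p[...,0]>90)&(p[...,1]<60)&(p[...,2]<60)); v,u=np.nonzero(m); print(u.min(),u.max(),v.min(),v.max())
t=m&(p[...,0]>185); 
print(np.argwhere(t).mean(0)[::-1] if t.any() else None)
uc=(u[v>v.max()-16].min()+u[v>v.max()-16].max())/2; w=np.ptp(u[v>v.max()-16])+1; print(uc,w)
print("top",plane(i,uc,v.max()+.5-w/2*.95,.118), plane(i,285,214,.118),"flange",plane(i,284,193,.068))
h=cv2.resize(i["p"][130:245,230:335,::-1],None,fx=5,fy=5); cv2.imwrite("pics/wf_crop.png",h)
E
```

```text
273 294 203 223
None
283.5 22
top [ 0.4662 -0.2946  0.118 ] [ 0.4671 -0.2953  0.118 ] flange [ 0.467  -0.2939  0.068 ]
```

View pics/wf_crop.png

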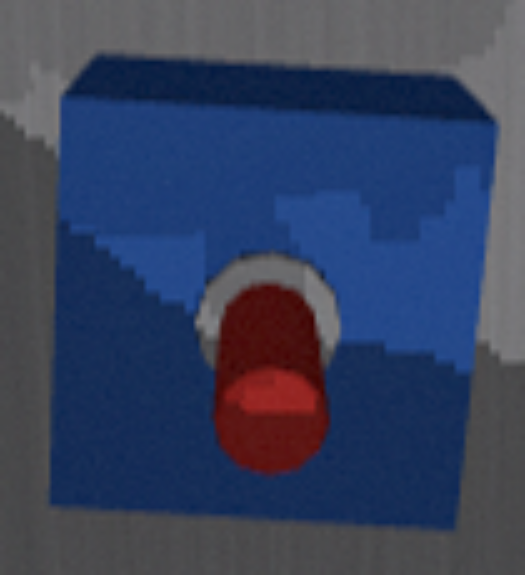

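Call:
step_arm --series '[{"x": 0.55,"y": 0.57,"z": -1,"twist": 0,"jaw": 6},{"x": 0.55,"y": 0.57,"z": -4,"twist": 0,"jaw": 5},{"x": 0.55,"y": 0.57,"z": -7.5,"twist": 0,"jaw": 4.5},{"x": 0.55,"y": 0.57,"z": -10.5,"twist": 0,"jaw": 4.5},{"x": 0.55,"y": 0.57,"z": -11.9,"twist": 0,"jaw": 4},{"x": 0.55,"y": 0.57,"z": -11.9,"twist": 0,"jaw": 3},{"x": 0.55,"y": 0.57,"z": -11.9,"twist": 0,"jaw": 2.2},{"x": 0.55,"y": 0.57,"z": -11.9,"twist": 0,"jaw": 1},{"x": 0.55,"y": 0.57,"z": -11.9,"twist": 0,"jaw": 1},{"x": 0.55,"y": 0.57,"z": -11.9,"twist": 0,"jaw": 1}]'

```text
clock: 10.72
eef_pos: [0.4675, -0.2945, 0.0766]
tool_rot: [0.011, 0.711, -0.011, 0.703]
ft_force: [-1.5, 1.5, -0.4]
grip_width: 0.0147
```

Call:
step_arm --series '[{"x": 0,"y": 0,"z": 0,"twist": 0,"jaw": 1},{"x": 0,"y": 0,"z": 0,"twist": 0,"jaw": 1}]'

```text
clock: 10.88
eef_pos: [0.4675, -0.2945, 0.0773]
tool_rot: [0.01, 0.711, -0.011, 0.703]
ft_force: [-2.3, 1.3, 0.4]
grip_width: 0.0147
```

Call:
step_arm --series '[{"x": 0,"y": 0,"z": 1,"twist": 0,"jaw": 1},{"x": 0,"y": 0,"z": 3,"twist": 0,"jaw": 1},{"x": 0,"y": 0,"z": 5,"twist": 0,"jaw": 1},{"x": 0,"y": 0,"z": 7.5,"twist": 0,"jaw": 1},{"x": 0,"y": 0,"z": 10,"twist": 0,"jaw": 1},{"x": 1,"y": 2,"z": 10,"twist": 0,"jaw": 1},{"x": 2.2,"y": 5,"z": 10,"twist": 0,"jaw": 1},{"x": 3.5,"y": 8,"z": 10,"twist": 0,"jaw": 1},{"x": 4.8,"y": 11,"z": 10,"twist": 0,"jaw": 1},{"x": 6,"y": 14,"z": 10,"twist": 0,"jaw": 1}]'

```text
clock: 11.72
eef_pos: [0.529, -0.1538, 0.1791]
tool_rot: [0.01, 0.71, -0.011, 0.704]
ft_force: [0.1, 1.0, -0.9]
grip_width: 0.0145
```

Call:
step_arm --series '[{"x": 1.2,"y": 3,"z": 0,"twist": 0,"jaw": 1},{"x": 2.5,"y": 6,"z": 0,"twist": 0,"jaw": 1},{"x": 3.8,"y": 9,"z": 0,"twist": 0,"jaw": 1},{"x": 5,"y": 12,"z": 0,"twist": 0,"jaw": 1},{"x": 6.2,"y": 15,"z": 0,"twist": 0,"jaw": 1},{"x": 7.3,"y": 17.5,"z": 0,"twist": 0,"jaw": 1},{"x": 7.3,"y": 17.5,"z": 0,"twist": 0,"jaw": 1},{"x": 7.3,"y": 17.5,"z": 0,"twist": 0,"jaw": 1},{"x": 7.3,"y": 17.5,"z": -0.5,"twist": 0,"jaw": 1},{"x": 7.3,"y": 17.5,"z": -0.5,"twist": 0,"jaw": 1}]'

```text
clock: 12.55
eef_pos: [0.6015, 0.0201, 0.1737]
tool_rot: [0.011, 0.71, -0.012, 0.704]
ft_force: [-0.3, -0.3, -1.1]
grip_width: 0.0145
```

```bash
python3 look.py g wrist scene top;  python3 -c "
from h import *
p=np.load('pics/scene_g.npz')['p'];cv2.imwrite('pics/sg_crop.png',cv2.resize(p[110:250,220:350,::-1],None,fx=4.2,fy=4.2,interpolation=cv2.INTER_CUBIC))"
```

```text
wrist 12.55 [0.6015 0.0201 0.1737] [-0.3 -0.3 -1.1]
scene 12.6 [0.6014 0.0199 0.1738] [ 0.2  0.7 -1.5]
top 12.65 [0.6015 0.0199 0.174 ] [-0.4  0.7 -0.8]
```

View pics/wrist_g.png

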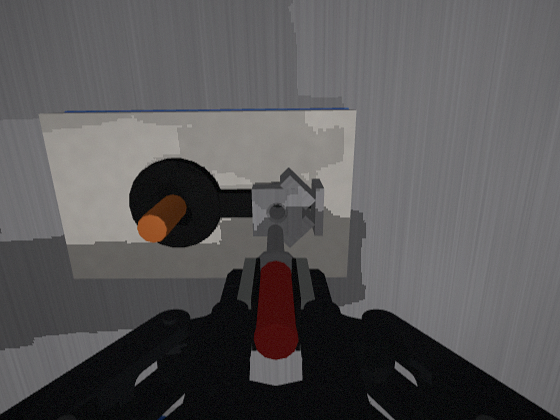

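View pics/sg_crop.png

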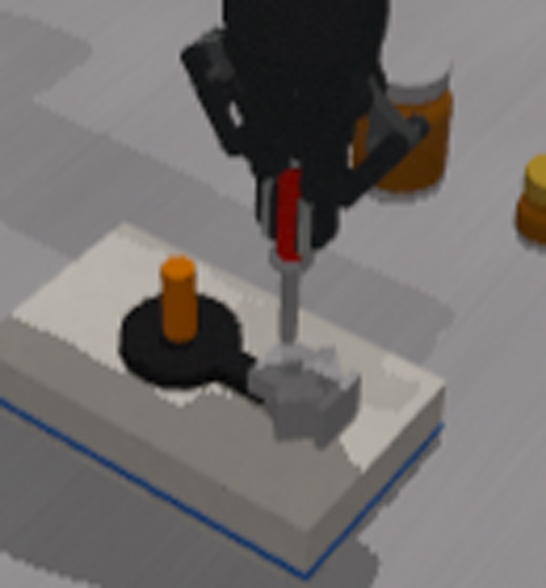

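View pics/top_g.png

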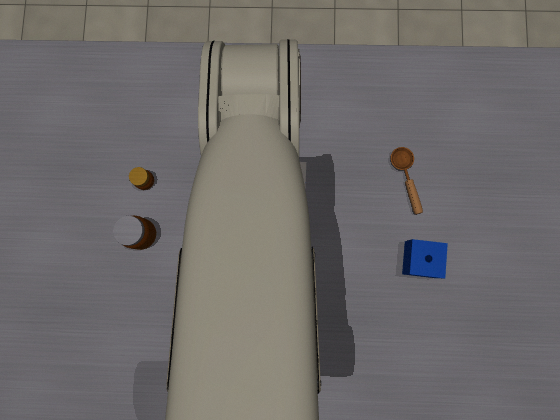

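```bash
python3 - <<'E'
from h import *
i=np.load("pics/wrist_g.npz"); p=i["p"]
cv2.imwrite('pics/wg_crop.png',cv2.resize(p[160:280,220:340,::-1],None,fx=5,fy=5,interpolation=cv2.INTER_CUBIC))
p=np.load("pics/scene_g.npz")["p"]; cv2.imwrite('pics/sg2.png',cv2.resize(p[140:225,255:315,::-1],None,fx=7,fy=7,interpolation=cv2.INTER_CUBIC))
E
```

```text
(no output)
```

View pics/wg_crop.png

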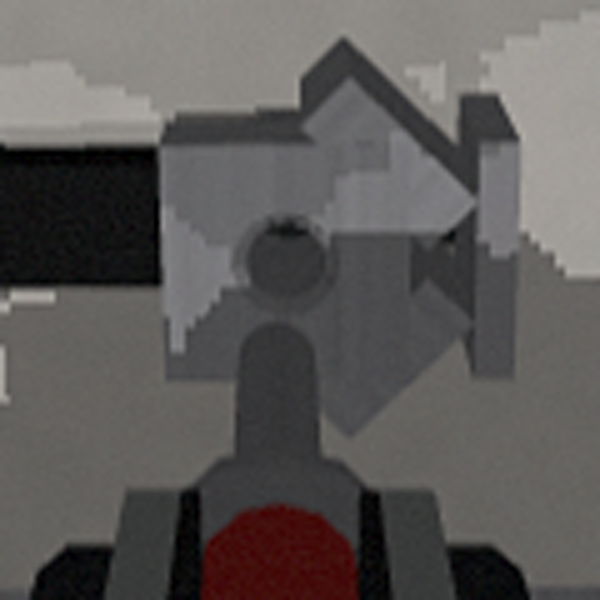

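View pics/sg2.png

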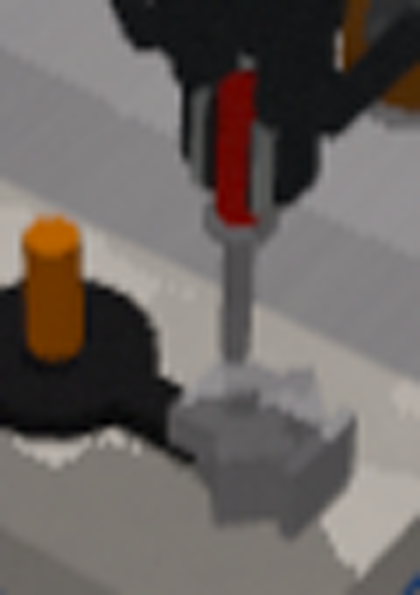

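```bash
python3 - <<'E'
from h import *
np.set_printoptions(linewidth=250,suppress=True,precision=4)
i=np.load("pics/wrist_g.npz"); c=lambda x,y,z:plane(i,220-.4+x/5,160-.4+y/5,z)
print("hole",c(284.5,264,.082)); 
for z in (.1,.1025,.105): print("tip",z,c(277,350,z))
print("flange far edge",c(280,455,.162))
j=np.load("pics/scene_g.npz"); s=lambda x,y,z:plane(j,255-.43+x/7,140-.43+y/7,z)
print("scene tip",s(235,358,.1025), "hole",s(245,400,.082))
T=np.eye(3); from workcell import bot
o=bot.get_obs(); M=Rn.from_quat(o["tool_rot"]).as_matrix(); print(M[:,0], o["eef_pos"]+M[:,0]*.0713, o["eef_pos"])
E
```

```text
hole [0.6024 0.022  0.082 ]
tip 0.1 [0.6012 0.0157 0.1   ]
tip 0.1025 [0.6013 0.0166 0.1025]
tip 0.105 [0.6014 0.0176 0.105 ]
flange far edge [0.6025 0.0284 0.162 ]
scene tip [0.599  0.0198 0.1025] hole [0.6014 0.023  0.082 ]
[-0.0076 -0.0013 -1.    ] [0.6011 0.0199 0.1029] [0.6016 0.02   0.1742]
```

Call:
step_arm --series '[{"x": 0.1,"y": 0.35,"z": 0,"twist": 0,"jaw": 1},{"x": 0.1,"y": 0.35,"z": -0.8,"twist": 0,"jaw": 1},{"x": 0.1,"y": 0.35,"z": -1.6,"twist": 0,"jaw": 1},{"x": 0.1,"y": 0.35,"z": -1.6,"twist": 0,"jaw": 1}]'

```text
clock: 13.03
eef_pos: [0.6012, 0.0233, 0.1557]
tool_rot: [0.011, 0.711, -0.012, 0.703]
ft_force: [-0.3, -0.4, -0.9]
grip_width: 0.0143
```

```bash
python3 look.py h wrist scene; python3 - <<'E'
from h import *
i=np.load("pics/wrist_h.npz"); p=i["p"]
cv2.imwrite('pics/wh_crop.png',cv2.resize(p[170:290,220:340,::-1],None,fx=5,fy=5,interpolation=cv2.INTER_CUBIC))
p=np.load("pics/scene_h.npz")["p"]; cv2.imwrite('pics/sh2.png',cv2.resize(p[150:225,255:315,::-1],None,fx=8,fy=8,interpolation=cv2.INTER_CUBIC))
E
```

```text
wrist 13.0333 [0.6012 0.0233 0.1557] [-0.3 -0.4 -0.9]
scene 13.0833 [0.6014 0.0233 0.1563] [ 0.4 -0.4 -0.2]
```

View pics/wh_crop.png

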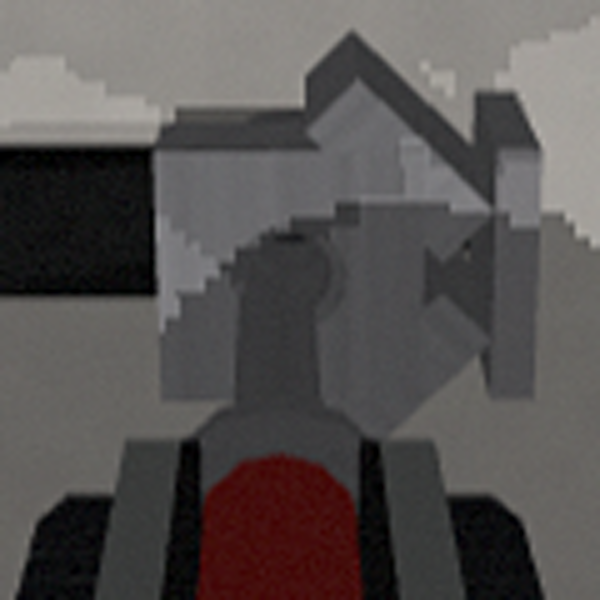

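View pics/sh2.png

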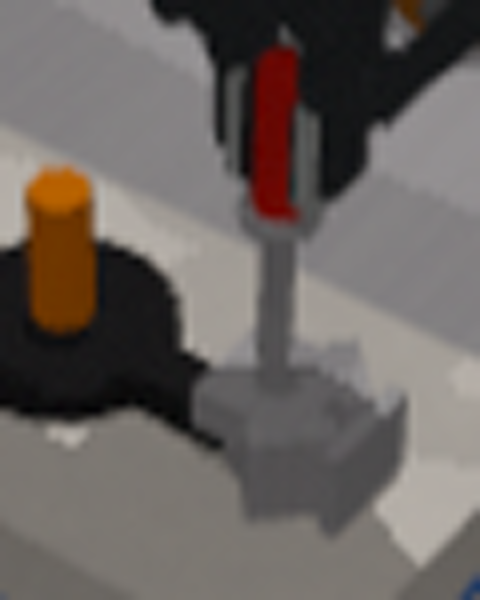

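```bash
python3 - <<'E'
from h import *
np.set_printoptions(linewidth=250,suppress=True,precision=4)
i=np.load("pics/wrist_h.npz"); c=lambda x,y,z:plane(i,220-.4+x/5,170-.4+y/5,z)
print("hole",c(291,270,.082)); print("tip",c(277,300,.0845))
p=i["p"][205:245,255:300]; g=cv2.cvtColor(p,cv2.COLOR_RGB2GRAY).astype(float); g=np.clip((g-40)*3,0,255).astype(np.uint8)
a=cv2.resize(g,None,fx=13,fy=13,interpolation=cv2.INTER_CUBIC); cv2.imwrite("pics/wh2.png",a)
i=np.load("pics/wrist_g.npz")
p=i["p"][195:245,255:300]; g=cv2.cvtColor(p,cv2.COLOR_RGB2GRAY).astype(float); g=np.clip((g-40)*3,0,255).astype(np.uint8)
a=cv2.resize(g,None,fx=11,fy=11,interpolation=cv2.INTER_CUBIC); cv2.imwrite("pics/wg2.png",a)
E
```

```text
hole [0.6027 0.0231 0.082 ]
tip [0.6008 0.0198 0.0845]
```

View pics/wh2.png

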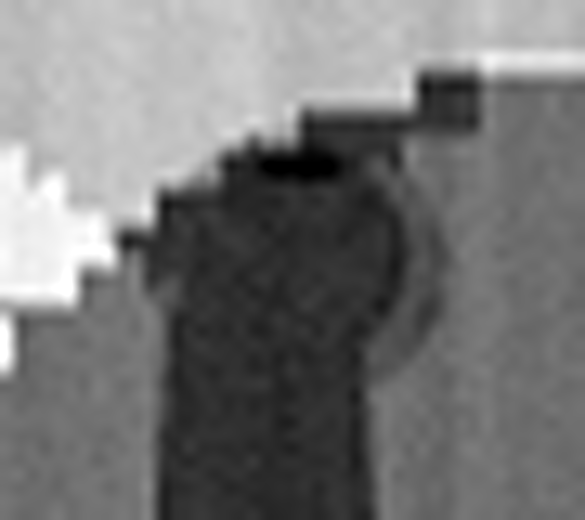

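View pics/wg2.png

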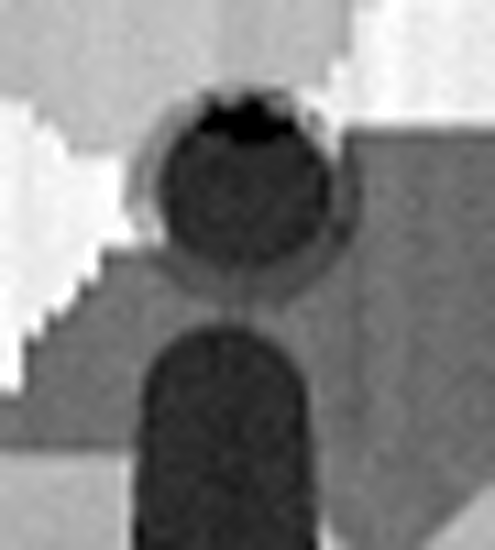

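Call:
step_arm --series '[{"x": 0.25,"y": 0.33,"z": 0,"twist": 0,"jaw": 1},{"x": 0.25,"y": 0.33,"z": 0,"twist": 0,"jaw": 1},{"x": 0.25,"y": 0.33,"z": 0,"twist": 0,"jaw": 1},{"x": 0.25,"y": 0.33,"z": 0,"twist": 0,"jaw": 1}]'

```text
clock: 13.47
eef_pos: [0.6046, 0.0269, 0.1573]
tool_rot: [0.011, 0.71, -0.012, 0.704]
ft_force: [0.2, -0.5, -0.6]
grip_width: 0.0139
```

```bash
python3 look.py k wrist; python3 - <<'E'
from h import *
i=np.load("pics/wrist_k.npz")
p=i["p"][200:250,255:300]; g=cv2.cvtColor(p,cv2.COLOR_RGB2GRAY).astype(float); g=np.clip((g-40)*3,0,255).astype(np.uint8)
a=cv2.resize(g,None,fx=11,fy=11,interpolation=cv2.INTER_CUBIC); cv2.imwrite("pics/wk2.png",a)
E
```

```text
wrist 13.4667 [0.6046 0.0269 0.1573] [ 0.2 -0.5 -0.6]
```

View pics/wk2.png

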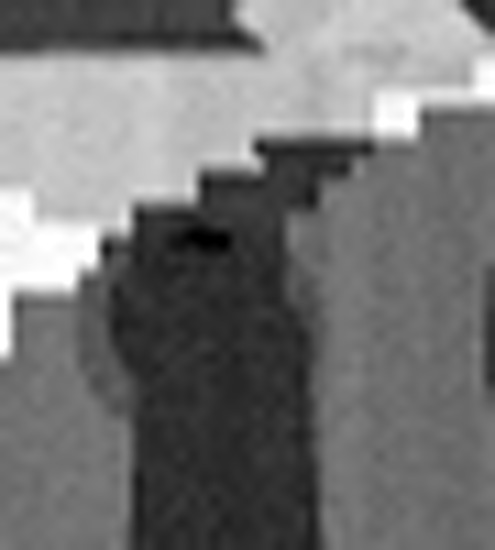

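```bash
python3 - <<'E'
from h import *
np.set_printoptions(linewidth=250,suppress=True,precision=4)
i=np.load("pics/wrist_k.npz")
print("hole",plane(i,273.2,228.8,.082)); print("tip",plane(i,275.5,230,.086))
i=np.load("pics/wrist_g.npz")
print("hole",plane(i,277,213,.082)); print("tip",plane(i,275.5,230,.1025))
i=np.load("pics/wrist_h.npz")
print("hole",plane(i,277.8,223.8,.082)); print("tip",plane(i,275.5,230,.0845))
E
```

```text
hole [0.603  0.0225 0.082 ]
tip [0.6046 0.0231 0.086 ]
hole [0.6027 0.0215 0.082 ]
tip [0.6016 0.0163 0.1025]
hole [0.6027 0.023  0.082 ]
tip [0.6011 0.0195 0.0845]
```

Call:
step_arm --series '[{"x": -0.18,"y": -0.06,"z": 0,"twist": 0,"jaw": 1},{"x": -0.18,"y": -0.06,"z": 0,"twist": 0,"jaw": 1},{"x": -0.18,"y": -0.06,"z": -0.2,"twist": 0,"jaw": 1},{"x": -0.18,"y": -0.06,"z": -0.4,"twist": 0,"jaw": 1},{"x": -0.18,"y": -0.06,"z": -0.6,"twist": 0,"jaw": 1},{"x": -0.18,"y": -0.06,"z": -0.8,"twist": 0,"jaw": 1},{"x": -0.18,"y": -0.06,"z": -0.8,"twist": 0,"jaw": 1}]'

```text
clock: 14.1
eef_pos: [0.6026, 0.0259, 0.1487]
tool_rot: [0.011, 0.71, -0.012, 0.704]
ft_force: [0.2, -1.0, -1.2]
grip_width: 0.0147
```

Call:
step_arm --series '[{"x": 0,"y": 0,"z": -0.2,"twist": 0,"jaw": 1},{"x": 0,"y": 0,"z": -0.4,"twist": 0,"jaw": 1},{"x": 0,"y": 0,"z": -0.6,"twist": 0,"jaw": 1},{"x": 0,"y": 0,"z": -0.8,"twist": 0,"jaw": 1},{"x": 0,"y": 0,"z": -0.8,"twist": 0,"jaw": 1}]'

```text
clock: 14.52
eef_pos: [0.6026, 0.0254, 0.1402]
tool_rot: [0.011, 0.711, -0.013, 0.703]
ft_force: [0.6, -1.3, -0.8]
grip_width: 0.0148
```

Call:
step_arm --series '[{"x": 0,"y": 0,"z": -0.2,"twist": 0,"jaw": 1},{"x": 0,"y": 0,"z": -0.4,"twist": 0,"jaw": 1},{"x": 0,"y": 0,"z": -0.6,"twist": 0,"jaw": 1},{"x": 0,"y": 0,"z": -0.6,"twist": 0,"jaw": 1}]'

```text
clock: 14.85
eef_pos: [0.6026, 0.0253, 0.1337]
tool_rot: [0.011, 0.711, -0.013, 0.703]
ft_force: [1.2, -2.9, -1.5]
grip_width: 0.0146
```

Call:
step_arm --series '[{"x": 0,"y": -0.05,"z": -0.1,"twist": 0,"jaw": 1},{"x": 0,"y": -0.05,"z": -0.2,"twist": 0,"jaw": 1},{"x": 0,"y": -0.05,"z": -0.3,"twist": 0,"jaw": 1},{"x": 0,"y": -0.05,"z": -0.4,"twist": 0,"jaw": 1},{"x": 0,"y": -0.05,"z": -0.4,"twist": 0,"jaw": 1}]'

```text
clock: 15.27
eef_pos: [0.6025, 0.025, 0.1295]
tool_rot: [0.011, 0.711, -0.013, 0.703]
ft_force: [1.2, -1.6, -1.1]
grip_width: 0.0146
```

Call:
step_arm --series '[{"x": 0,"y": 0,"z": -0.2,"twist": 0,"jaw": 1},{"x": 0,"y": 0,"z": -0.4,"twist": 0,"jaw": 1},{"x": 0,"y": 0,"z": -0.5,"twist": 0,"jaw": 1},{"x": 0,"y": 0,"z": -0.5,"twist": 0,"jaw": 1}]'

```text
clock: 15.6
eef_pos: [0.6024, 0.025, 0.124]
tool_rot: [0.011, 0.711, -0.013, 0.703]
ft_force: [0.3, -1.4, -1.1]
grip_width: 0.0146
```

Call:
step_arm --series '[{"x": 0,"y": -0.02,"z": -0.1,"twist": 0,"jaw": 1},{"x": 0,"y": -0.02,"z": -0.2,"twist": 0,"jaw": 1},{"x": 0,"y": -0.02,"z": -0.3,"twist": 0,"jaw": 1},{"x": 0,"y": -0.02,"z": -0.4,"twist": 0,"jaw": 1},{"x": 0,"y": -0.02,"z": -0.5,"twist": 0,"jaw": 1},{"x": 0,"y": -0.02,"z": -0.5,"twist": 0,"jaw": 1}]'

```text
clock: 16.1
eef_pos: [0.6023, 0.0249, 0.1187]
tool_rot: [0.011, 0.711, -0.013, 0.703]
ft_force: [0.2, -0.2, -1.6]
grip_width: 0.0148
```

Call:
step_arm --series '[{"x": 0,"y": 0,"z": -0.2,"twist": 0,"jaw": 1},{"x": 0,"y": 0,"z": -0.4,"twist": 0,"jaw": 1},{"x": 0,"y": 0,"z": -0.6,"twist": 0,"jaw": 1},{"x": 0,"y": 0,"z": -0.8,"twist": 0,"jaw": 1},{"x": 0,"y": 0,"z": -0.8,"twist": 0,"jaw": 1}]'

```text
clock: 16.52
eef_pos: [0.6023, 0.0248, 0.1102]
tool_rot: [0.011, 0.711, -0.013, 0.703]
ft_force: [0.2, -1.1, -2.2]
grip_width: 0.0145
```

Free so far; the catch should begin at about TCP 0.107.

Call:
step_arm --series '[{"x": 0,"y": 0,"z": -0.1,"twist": 0,"jaw": 1},{"x": 0,"y": 0,"z": -0.2,"twist": 0,"jaw": 1},{"x": 0,"y": 0,"z": -0.3,"twist": 0,"jaw": 1},{"x": 0,"y": 0,"z": -0.4,"twist": 0,"jaw": 1},{"x": 0,"y": 0,"z": -0.4,"twist": 0,"jaw": 1}]'

```text
clock: 16.93
eef_pos: [0.6022, 0.0248, 0.106]
tool_rot: [0.01, 0.711, -0.013, 0.703]
ft_force: [1.4, -0.4, -1.2]
grip_width: 0.0146
```

Call:
step_arm --series '[{"x": 0,"y": 0,"z": -0.1,"twist": 0,"jaw": 1},{"x": 0,"y": 0,"z": -0.2,"twist": 0,"jaw": 1},{"x": 0,"y": 0,"z": -0.3,"twist": 0,"jaw": 1},{"x": 0,"y": 0,"z": -0.3,"twist": 0,"jaw": 1}]'

```text
clock: 17.27
eef_pos: [0.6022, 0.0246, 0.1031]
tool_rot: [0.01, 0.711, -0.013, 0.703]
ft_force: [0.2, -2.1, 0.7]
grip_width: 0.0145
```

Call:
step_arm --series '[{"x": 0,"y": 0,"z": -0.1,"twist": 0,"jaw": 1},{"x": 0,"y": 0,"z": -0.2,"twist": 0,"jaw": 1},{"x": 0,"y": 0,"z": -0.3,"twist": 0,"jaw": 1},{"x": 0,"y": 0,"z": -0.3,"twist": 0,"jaw": 1}]'

```text
clock: 17.6
eef_pos: [0.6026, 0.0247, 0.1003]
tool_rot: [0.01, 0.711, -0.013, 0.703]
ft_force: [0.5, -1.4, 1.5]
grip_width: 0.0147
```

Call:
step_arm --series '[{"x": 0,"y": 0,"z": -0.1,"twist": 0,"jaw": 1},{"x": 0,"y": 0,"z": -0.2,"twist": 0,"jaw": 1},{"x": 0,"y": 0,"z": -0.2,"twist": 0,"jaw": 1}]'

```text
clock: 17.85
eef_pos: [0.6028, 0.0246, 0.0981]
tool_rot: [0.01, 0.711, -0.013, 0.703]
ft_force: [1.1, -1.4, 2.0]
grip_width: 0.0145
```

```bash
python3 look.py l wrist scene; python3 - <<'E'
from h import *
p=np.load("pics/scene_l.npz")["p"]; cv2.imwrite('pics/sl2.png',cv2.resize(p[150:225,255:315,::-1],None,fx=8,fy=8,interpolation=cv2.INTER_CUBIC))
E
```

```text
wrist 17.85 [0.6028 0.0246 0.0981] [ 1.1 -1.4  2. ]
scene 17.9 [0.6028 0.0247 0.098 ] [ 0.5 -1.   1.1]
```

View pics/wrist_l.png

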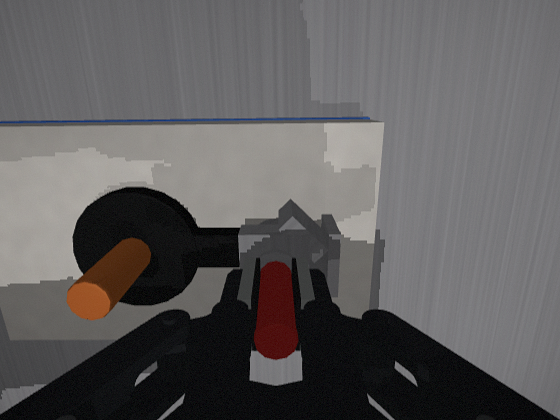

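View pics/sl2.png

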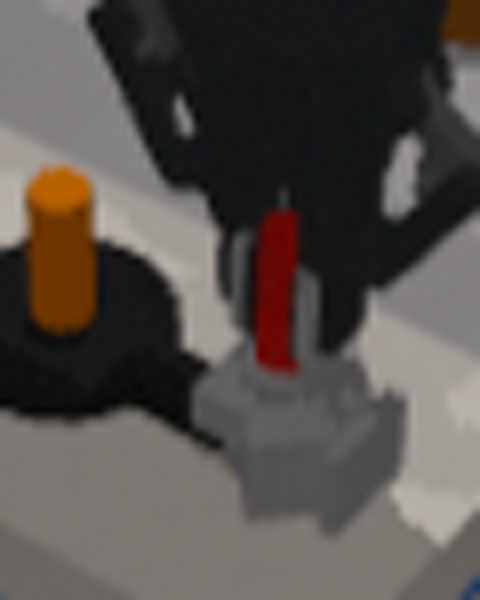

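Call:
step_arm --series '[{"x": 0,"y": 0,"z": -0.1,"twist": 0,"jaw": 1},{"x": 0,"y": 0,"z": -0.2,"twist": 0,"jaw": 1},{"x": 0,"y": 0,"z": -0.2,"twist": 0,"jaw": 1}]'

```text
clock: 18.2
eef_pos: [0.6028, 0.0246, 0.0958]
tool_rot: [0.01, 0.711, -0.013, 0.703]
ft_force: [0.8, -0.5, 1.1]
grip_width: 0.0144
```

Call:
step_arm --series '[{"x": 0,"y": 0,"z": -0.1,"twist": 0,"jaw": 1},{"x": 0,"y": 0,"z": -0.2,"twist": 0,"jaw": 1},{"x": 0,"y": 0,"z": -0.2,"twist": 0,"jaw": 1}]'

```text
clock: 18.45
eef_pos: [0.6028, 0.0246, 0.0935]
tool_rot: [0.01, 0.711, -0.013, 0.703]
ft_force: [-0.2, -1.8, 1.2]
grip_width: 0.0148
```

Call:
step_arm --series '[{"x": 0,"y": 0,"z": -0.1,"twist": 0,"jaw": 1},{"x": 0,"y": 0,"z": -0.2,"twist": 0,"jaw": 1},{"x": 0,"y": 0,"z": -0.2,"twist": 0,"jaw": 1}]'

```text
clock: 18.7
eef_pos: [0.6028, 0.0246, 0.0934]
tool_rot: [0.01, 0.71, -0.013, 0.704]
ft_force: [-4.2, -1.5, 12.3]
grip_width: 0.0146
```

```bash
python3 look.py n wrist scene; python3 - <<'E'
from h import *
a=[]
for t in "lnk":
    p=np.load(f"pics/wrist_{t}.npz")["p"]; a.append(cv2.resize(p[200:400,210:340,::-1],None,fx=2,fy=2,interpolation=cv2.INTER_CUBIC))
cv2.imwrite("pics/cmp.png",np.hstack(a))
p=np.load("pics/scene_n.npz")["p"]; cv2.imwrite('pics/sn2.png',cv2.resize(p[150:225,255:315,::-1],None,fx=8,fy=8,interpolation=cv2.INTER_CUBIC))
E
```

```text
wrist 18.7 [0.6028 0.0246 0.0934] [-4.2 -1.5 12.3]
scene 18.75 [0.6028 0.0246 0.0934] [-3.  -1.8 12.3]
```

View pics/cmp.png

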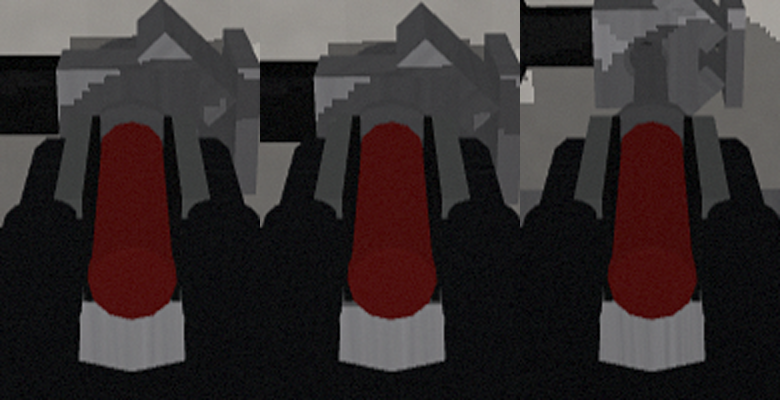

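View pics/sn2.png

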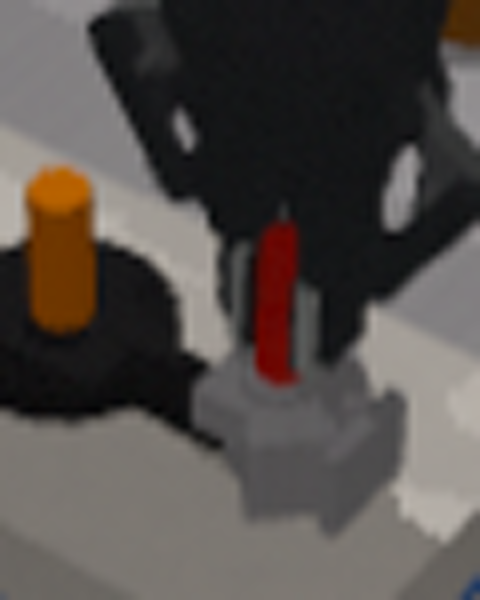

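Call:
step_arm --series '[{"x": 0,"y": 0,"z": -0.15,"twist": 0,"jaw": 1},{"x": 0,"y": 0,"z": -0.25,"twist": 0,"jaw": 1},{"x": 0,"y": 0,"z": -0.25,"twist": 0,"jaw": 1}]'

```text
clock: 19.05
eef_pos: [0.6028, 0.0246, 0.0934]
tool_rot: [0.011, 0.71, -0.013, 0.704]
ft_force: [-5.6, -0.8, 15.7]
grip_width: 0.0143
```

```bash
python3 - <<'E'
from h import *
np.set_printoptions(linewidth=250,suppress=True,precision=4)
i=np.load("pics/scene_n.npz"); p=i["p"].astype(int); d=i["d"]; W=cloud(i,d)
m=big((p[...,0]>90)&(p[...,1]<60)&(p[...,2]<60)&(np.arange(560)[None]>250)); q=W[m]; print(m.sum(),np.percentile(q[:,2],[2,10,50,90,98]),q.mean(0))
for (u,v) in ((288,200),(289,199),(289,198),(290,199),(288,198)): print(u,v,p[v,u],W[v,u])
E
```

```text
105 [0.0669 0.0716 0.0886 0.1075 0.11  ] [0.5269 0.0173 0.0891]
288 200 [87 85 86] [0.606  0.0096 0.0849]
289 199 [92 89 90] [0.6046 0.0158 0.0822]
289 198 [101  69  69] [0.6047 0.0156 0.0858]
290 199 [89 87 89] [0.6099 0.0119 0.0885]
288 198 [97 83 84] [0.6023 0.015  0.0848]
```

Call:
step_arm --series '[{"x": 0,"y": 0,"z": 0,"twist": 0,"jaw": 1},{"x": 0,"y": 0,"z": 0,"twist": 0,"jaw": 2.5},{"x": 0,"y": 0,"z": 0,"twist": 0,"jaw": 3.5},{"x": 0,"y": 0,"z": 0,"twist": 0,"jaw": 4.5},{"x": 0,"y": 0,"z": 1,"twist": 0,"jaw": 4.5},{"x": 0,"y": 0,"z": 4,"twist": 0,"jaw": 4.5},{"x": 0,"y": 0,"z": 7,"twist": 0,"jaw": 4.5},{"x": -1,"y": -2,"z": 10,"twist": 0,"jaw": 4.5},{"x": -2,"y": -5,"z": 12,"twist": 0,"jaw": 4.5},{"x": -3,"y": -8,"z": 12,"twist": 0,"jaw": 4.5}]'

```text
clock: 19.88
eef_pos: [0.5755, -0.0555, 0.2196]
tool_rot: [0.009, 0.706, -0.012, 0.708]
ft_force: [1.2, -0.5, 0.3]
grip_width: 0.0451
```

Call:
step_arm --series '[{"x": -2,"y": -3,"z": 0,"twist": 0,"jaw": 4.5},{"x": -4,"y": -6,"z": 0,"twist": 0,"jaw": 4.5},{"x": -6,"y": -9,"z": 0,"twist": 0,"jaw": 4.5},{"x": -8,"y": -12,"z": 0,"twist": 0,"jaw": 4.5},{"x": -10,"y": -14,"z": 0,"twist": 0,"jaw": 4.5},{"x": -10,"y": -14,"z": 0,"twist": 0,"jaw": 4.5}]'

```text
clock: 20.38
eef_pos: [0.4722, -0.1986, 0.2203]
tool_rot: [0.011, 0.707, -0.015, 0.707]
ft_force: [-0.3, 0.5, 0.7]
grip_width: 0.0454
```

```bash
python3 look.py z scene top; python3 - <<'E'
from h import *
np.set_printoptions(linewidth=250,suppress=True,precision=4)
p=np.load("pics/scene_z.npz")["p"]; cv2.imwrite('pics/sz2.png',cv2.resize(p[140:250,200:335,::-1],None,fx=5,fy=5,interpolation=cv2.INTER_CUBIC))
i=np.load("pics/top_z.npz"); p=i["p"]; cv2.imwrite('pics/tz2.png',cv2.resize(p[150:285,220:320,::-1],None,fx=4.4,fy=4.4,interpolation=cv2.INTER_CUBIC))
for n in("top","scene"):
    i=np.load(f"pics/{n}_z.npz"); p=i["p"].astype(int); W=cloud(i,i["d"])
    m=(p[...,0]>90)&(p[...,1]<55)&(p[...,2]<55)&(i["d"]>0)
    if m.any():
        m=big(m); q=W[m]; print(n,"red",m.sum(),q.mean(0),np.percentile(q[:,2],[3,50,97]),q[q[:,2]>np.percentile(q[:,2],70)].mean(0), q[q[:,2]<np.percentile(q[:,2],30)].mean(0))
    m=(p[...,0]>130)&(p[...,1]>55)&(p[...,1]<140)&(p[...,2]<45)&(i["d"]>0)&(W[...,2]>.1)
    if m.any(): m=big(m); print(n,"knob",m.sum(),W[m].mean(0))
E
```

```text
scene 20.3833 [ 0.4722 -0.1986  0.2203] [-0.3  0.5  0.7]
top 20.4333 [ 0.474  -0.1972  0.2203] [0.3 0.2 0. ]
top red 50 [0.6031 0.0207 0.1361] [0.1332 0.136  0.1392] [0.6022 0.0215 0.1379] [0.6029 0.0203 0.1346]
top knob 71 [0.5216 0.0226 0.113 ]
scene red 113 [0.6057 0.017  0.1181] [0.0921 0.1192 0.1376] [0.6051 0.0195 0.1358] [0.6055 0.0157 0.0988]
scene knob 31 [0.523  0.0224 0.1136]
```

View pics/sz2.png

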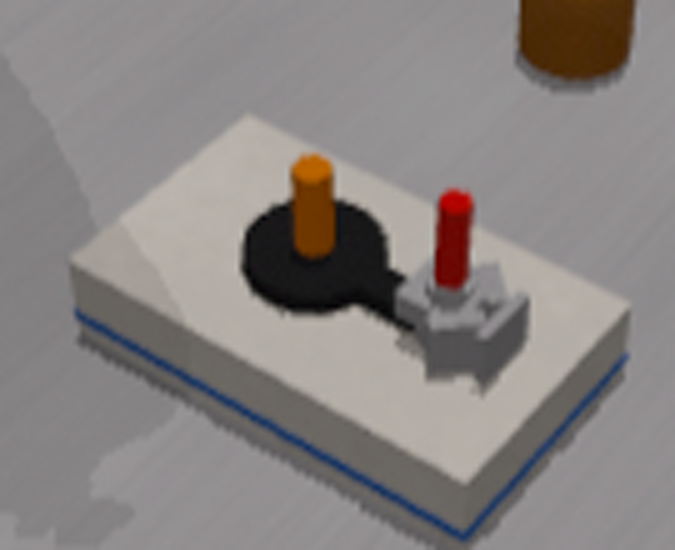

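View pics/tz2.png

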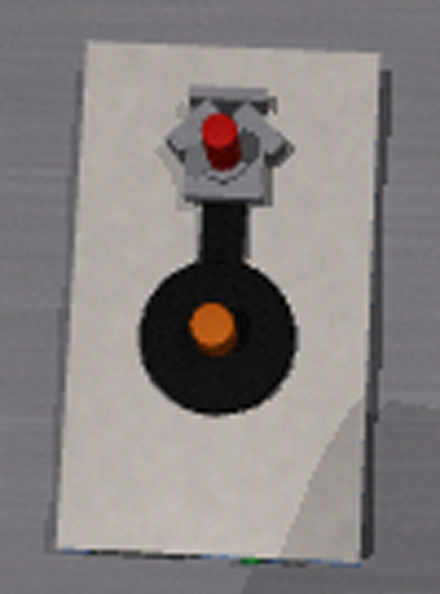

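```bash
python3 - <<'E'
from h import *
np.set_printoptions(linewidth=250,suppress=True,precision=4)
from workcell import bot
acc=[]
for k in range(6):
    for n in("top","scene"):
        i=bot.camera_info(n); p,d=bot.camera(n); P=p.astype(int); W=cloud(i,d); z=W[...,2]
        red=(P[...,0]>90)&(P[...,1]<55)&(P[...,2]<55)&(d>0); red=big(red)
        near=(np.hypot(W[...,0]-.602,W[...,1]-.021)<.03)&(d>0)
        gray=np.ptp(P,axis=2)<15
        br=near&gray&(abs(z-.0815)<.004)
        fl=near&gray&(abs(z-.0865)<.0045)
        dk=(np.hypot(W[...,0]-.602,W[...,1]-.021)<.06)&(d>0)&(abs(z-.049)<.008)&(P.min(2)>120)
        knob=(P[...,0]>130)&(P[...,1]>55)&(P[...,1]<140)&(P[...,2]<45)&(abs(z-.1135)<.006)&(d>0)
        if n=="top": print(n,"red top",np.median(z[red]),red.sum(),"brk",np.median(z[br]),br.sum(),"deck",np.median(z[dk]),dk.sum(),"knob",np.median(z[knob]))
        else:
            c=W[red]; v,u=np.nonzero(red); top=v<v.min()+4
            print(n,"red upper px",np.median(c[top][:,2]),"brk",np.median(z[br]),"deck",np.median(z[dk]),dk.sum())
i=np.load("pics/top_z.npz"); W=cloud(i,i["d"]); print(np.round(W[178:200,262:284,2]*1000))
p=np.load("pics/top0p.npy"); d=np.load("pics/top0d.npy"); W=cloud(bot.camera_info("top"),d); print(np.round(W[178:200,262:284,2]*1000))
q=W[186:193,266:275,2]; 
E
```

```text
top red top 0.13574939195355534 50 brk 0.08099009410841967 300 deck 0.049019381740303736 1680 knob 0.11281592133255512
scene red upper px 0.1364706068357729 brk 0.08120908637165479 deck 0.04955136035209163 809
top red top 0.13526329986263758 50 brk 0.08129795274298587 294 deck 0.04899385039194143 1676 knob 0.11281427705374353
scene red upper px 0.1368418861333066 brk 0.08132251827177191 deck 0.0495019487058677 799
top red top 0.1359796353133808 50 brk 0.0810250557321147 297 deck 0.0489413827126715 1670 knob 0.11287555647220929
scene red upper px 0.13680220292689982 brk 0.0814760144941945 deck 0.04949784917315541 809
top red top 0.1361366014250085 50 brk 0.08112624552354585 295 deck 0.04904059833056318 1674 knob 0.11307321930278812
scene red upper px 0.13636546919997203 brk 0.08159065358993807 deck 0.049686723713364786 808
top red top 0.13598869377400277 50 brk 0.0812372841771319 296 deck 0.048879217173810885 1679 knob 0.11300062061247274
scene red upper px 0.13664690957370998 brk 0.08143699686668796 deck 0.04956530442701253 800
top red top 0.13564660269491016 50 brk 0.081118051265649
[... 5395 characters left out ...]
  49.   46.   47.   46.]
 [  72. 1024.   72.   71.   73.   73.   70.   71.   73.   72.   75.   70.   75.   76.   77.   76.   79.   77.   53.   51.   50.   49.]
 [  51.   51.   48.   48.   49.   47.   51.   50.   49.   49.   50.   48.   52.   51.   49.   50.   48.   50.   49.   48.   49.   49.]
 [  48.   49.   48.   50.   49.   47.   52.   53.   50.   51.   51.   45.   49.   52.   47.   49.   50.   48.   48.   46.   47.   49.]
 [  48.   45.   51.   47.   48.   50.   50.   49.   50.   50.   46.   45.   47.   47.   52.   48.   50.   49.   52.   50.   48.   47.]
 [  46.   48.   51.   48.   48.   50.   52.   49.   47.   50.   47.   48.   50.   48.   46.   53.   49.   47.   48.   50.   46.   50.]]
```

Call:
step_arm --series '[{"x": 1.8,"y": 3.1,"z": 0,"twist": 0,"jaw": 0},{"x": 3.7,"y": 6.2,"z": 0,"twist": 0,"jaw": 0},{"x": 5.5,"y": 9.3,"z": 0,"twist": 0,"jaw": 0},{"x": 7.4,"y": 12.5,"z": 0,"twist": 0,"jaw": 0},{"x": 9.2,"y": 15.6,"z": 0,"twist": 0,"jaw": 0},{"x": 11,"y": 18.8,"z": 0,"twist": 0,"jaw": 0},{"x": 12.9,"y": 21.9,"z": 0,"twist": 0,"jaw": 0},{"x": 12.9,"y": 21.9,"z": -3,"twist": 0,"jaw": 0},{"x": 12.9,"y": 21.9,"z": -6,"twist": 0,"jaw": 0},{"x": 12.9,"y": 21.9,"z": -6,"twist": 0,"jaw": 0}]'

```text
clock: 21.92
eef_pos: [0.6007, 0.0247, 0.1528]
tool_rot: [0.008, 0.71, -0.012, 0.704]
ft_force: [-1.5, -0.6, -1.6]
grip_width: 0.0002
```

Call:
step_arm --series '[{"x": 0,"y": 0,"z": -0.5,"twist": 0,"jaw": 0},{"x": 0,"y": 0,"z": -0.5,"twist": 0,"jaw": 0}]'

```text
clock: 22.08
eef_pos: [0.5996, 0.0245, 0.1467]
tool_rot: [0.008, 0.712, -0.012, 0.702]
ft_force: [0.3, 0.2, -0.1]
grip_width: -0.0001
```

```bash
python3 look.py y wrist
```

```text
wrist 22.0833 [0.5996 0.0245 0.1467] [ 0.3  0.2 -0.1]
```

View pics/wrist_y.png

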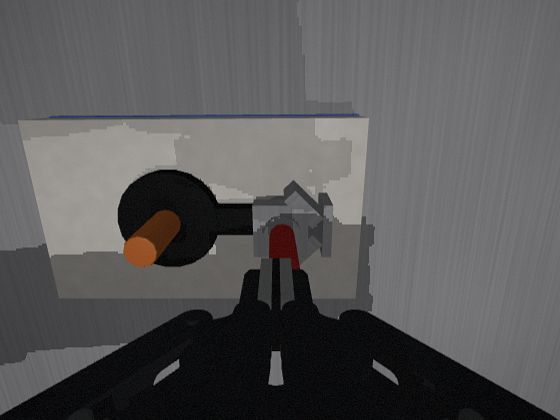

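Call:
step_arm --series '[{"x": 0.3,"y": -0.3,"z": 0,"twist": 0,"jaw": 0},{"x": 0.3,"y": -0.3,"z": -0.3,"twist": 0,"jaw": 0},{"x": 0.3,"y": -0.3,"z": -0.7,"twist": 0,"jaw": 0},{"x": 0.3,"y": -0.3,"z": -0.7,"twist": 0,"jaw": 0}]'

```text
clock: 22.47
eef_pos: [0.6035, 0.0209, 0.1411]
tool_rot: [0.009, 0.711, -0.012, 0.703]
ft_force: [0.4, 0.2, -0.5]
grip_width: -0.0001
```

Call:
step_arm --series '[{"x": 0,"y": 0,"z": -0.1,"twist": 0,"jaw": 0},{"x": 0,"y": 0,"z": -0.2,"twist": 0,"jaw": 0},{"x": 0,"y": 0,"z": -0.2,"twist": 0,"jaw": 0}]'

```text
clock: 22.72
eef_pos: [0.6034, 0.0209, 0.1389]
tool_rot: [0.009, 0.711, -0.012, 0.703]
ft_force: [-1.0, 0.5, 0.5]
grip_width: 0.0002
```

Call:
step_arm --series '[{"x": 0,"y": 0,"z": -0.1,"twist": 0,"jaw": 0},{"x": 0,"y": 0,"z": -0.2,"twist": 0,"jaw": 0},{"x": 0,"y": 0,"z": -0.2,"twist": 0,"jaw": 0}]'

```text
clock: 22.97
eef_pos: [0.6035, 0.021, 0.1369]
tool_rot: [0.009, 0.711, -0.012, 0.703]
ft_force: [-1.1, 0.2, -0.2]
grip_width: -0.0001
```

Call:
step_arm --series '[{"x": 0,"y": 0,"z": -0.1,"twist": 0,"jaw": 0},{"x": 0,"y": 0,"z": -0.15,"twist": 0,"jaw": 0},{"x": 0,"y": 0,"z": -0.15,"twist": 0,"jaw": 0}]'

```text
clock: 23.22
eef_pos: [0.6037, 0.021, 0.1363]
tool_rot: [0.009, 0.71, -0.012, 0.704]
ft_force: [-1.1, -0.3, 4.6]
grip_width: 0.0001
```

Call:
step_arm --series '[{"x": 0,"y": 0,"z": -0.1,"twist": 0,"jaw": 0},{"x": 0,"y": 0,"z": -0.15,"twist": 0,"jaw": 0},{"x": 0,"y": 0,"z": -0.15,"twist": 0,"jaw": 0}]'

```text
clock: 23.47
eef_pos: [0.6039, 0.021, 0.1363]
tool_rot: [0.009, 0.71, -0.012, 0.704]
ft_force: [-2.5, 0.1, 7.9]
grip_width: 0.0002
```

Call:
step_arm --series '[{"x": 0,"y": 0,"z": -0.2,"twist": 0,"jaw": 0},{"x": 0,"y": 0,"z": -0.25,"twist": 0,"jaw": 0},{"x": 0,"y": 0,"z": -0.25,"twist": 0,"jaw": 0}]'

```text
clock: 23.72
eef_pos: [0.604, 0.021, 0.1362]
tool_rot: [0.009, 0.709, -0.012, 0.705]
ft_force: [-3.9, -0.2, 12.0]
grip_width: -0.0
```

Call:
step_arm --series '[{"x": 0,"y": 0,"z": 1,"twist": 0,"jaw": 0},{"x": 0,"y": 0,"z": 4,"twist": 0,"jaw": 0},{"x": 0,"y": 0,"z": 8,"twist": 0,"jaw": 0},{"x": -3,"y": -3,"z": 9,"twist": 0,"jaw": 0},{"x": -6,"y": -6,"z": 9,"twist": 0,"jaw": 0},{"x": -8,"y": -10,"z": 9,"twist": 0,"jaw": 0},{"x": -10,"y": -14,"z": 9,"twist": 0,"jaw": 0},{"x": -12,"y": -18,"z": 9,"twist": 0,"jaw": 0},{"x": -12,"y": -20,"z": 9,"twist": 0,"jaw": 0},{"x": -12,"y": -20,"z": 9,"twist": 0,"jaw": 0}]'

```text
clock: 24.55
eef_pos: [0.4823, -0.1839, 0.2262]
tool_rot: [0.01, 0.709, -0.015, 0.705]
ft_force: [0.7, 0.6, -0.8]
grip_width: -0.0001
```

```bash
python3 look.py w scene top; python3 - <<'E'
from h import *
np.set_printoptions(linewidth=250,suppress=True,precision=4)
for n in("top","scene"):
    i=np.load(f"pics/{n}_w.npz"); p=i["p"].astype(int); W=cloud(i,i["d"])
    m=big((p[...,0]>90)&(p[...,1]<55)&(p[...,2]<55)&(i["d"]>0)); q=W[m]; print(n,"red",np.median(q,0))
    m=big((p[...,0]>130)&(p[...,1]>55)&(p[...,1]<140)&(p[...,2]<45)&(i["d"]>0)&(W[...,2]>.1)); print(n,"knob",W[m].mean(0))
    if n=="top":
        for k,(a,b) in {"jar":(128,232),"sample":(138,178),"spoon":(402,158)}.items(): print(k,W[b,a])
        o=np.load("pics/top0p.npy").astype(int); df=np.abs(p-o).max(2)>60; df[140:300,225:315]=0; print("changed px jars/spoon",df[140:260,100:170].sum(),df[130:225,380:430].sum())
E
```

```text
scene 24.55 [ 0.4823 -0.1839  0.2262] [ 0.7  0.6 -0.8]
top 24.6 [ 0.4831 -0.1815  0.2261] [-0.1  0.  -0.6]
top red [0.6036 0.0214 0.1348]
top knob [0.5217 0.0226 0.1127]
jar [0.5006 0.3006 0.0872]
sample [0.6177 0.3008 0.0485]
spoon [ 0.6841 -0.2621  0.0007]
changed px jars/spoon 0 988
scene red [0.6063 0.016  0.1187]
scene knob [0.5227 0.0227 0.1133]
```

View pics/scene_w.png

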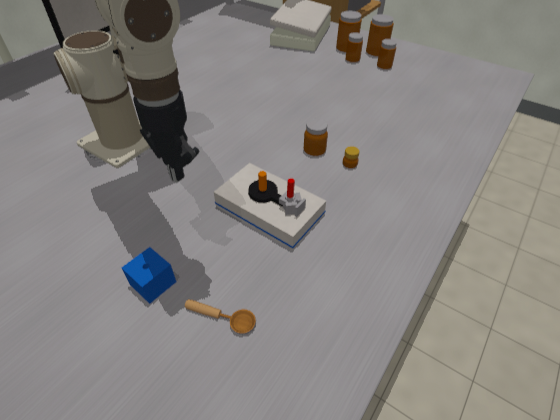

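```bash
python3 -c "
from workcell import bot
print(bot.job_done()); print(bot.get_obs()['clock'])"
```

```text
the job is handed in; nothing more can be done
None
the job is handed in; nothing more can be done
```

The cover is refitted with the hinge pin in and, as far as I can measure, fully home. I handed the job in at about 24.6 s of the 67 s allowed; it gave no verdict.

**What I did:** I slid the cover by its knob into the V until it stopped at 6 to 7 N, of which about 3.5 N was sliding friction. I then took the pin from its holder, lined it up with the hole using the wrist camera, and pushed it down until it stopped hard, reading up to 15.7 N. After letting go, I pressed the pin's top once more with closed fingers, to 12 N, and it did not move.

**Last checks:**
- **Pin height:** by touch, its top is at 0.1363 m, where 0.136 m means the flange is home.
- **Cover:** the knob is about 9 mm from the well's centre, within the 18 mm allowed.
- **Jars and spoon:** the jars and spoon are where they started. The only image change was near the spoon; its position in both views is the same, so I took that to be the arm's shadow.
- **Robot:** it is clear of everything.

**Checks that disagreed or fell short:**
- **Flange height:** before the second press, the camera depth put the flange up to about 1 mm high. The tool height when the pin stopped put it about 2 mm low. I relied on the touch check.
- **Spring catch:** I felt only about 3 N as the pin passed it, less than the 4 to 10 N described.
- **Tool tilt:** the gripper drifted up to about 0.8° off vertical during the work.

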